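# Gauge the stake caps and sort them

## Task

Try the two brass caps from the green mat on the gauge pin, one at a time: slide the cap straight down over the pin and press until it either pushes the orange spring collar all the way down or stops hard partway, without ramming it. Stand each cap that goes all the way down upright in the dark wooden tray and each one that stops short upright in the terracotta saucer, putting the first away before trying the second. Leave the two caps on the blue mat and everything else on the bench where they are.

Things in the scene. Friction and masses are not known exactly. Their poses are not given: they have to be found in the camera images.
- cap_1: One of four brass caps, alike outside: round, 30 mm across, 54 mm tall, closed on top, standing mouth down; 120 g. Mouth bore 23 mm; a sound bore is 47 mm deep, a faulty one narrows out of sight 22 mm above the mouth. Which are faulty, and how many, only the gauge tells. Two start on the green mat, two on the blue. Origin: centre of the mouth, z towards the closed top.
- cap_2: One of four brass caps, alike outside: round, 30 mm across, 54 mm tall, closed on top, standing mouth down; 120 g. Mouth bore 23 mm; a sound bore is 47 mm deep, a faulty one narrows out of sight 22 mm above the mouth. Which are faulty, and how many, only the gauge tells. Two start on the green mat, two on the blue. Origin: centre of the mouth, z towards the closed top.
- cap_3: One of four brass caps, alike outside: round, 30 mm across, 54 mm tall, closed on top, standing mouth down; 120 g. Mouth bore 23 mm; a sound bore is 47 mm deep, a faulty one narrows out of sight 22 mm above the mouth. Which are faulty, and how many, only the gauge tells. Two start on the green mat, two on the blue. Origin: centre of the mouth, z towards the closed top.
- cap_4: One of four brass caps, alike outside: round, 30 mm across, 54 mm tall, closed on top, standing mouth down; 120 g. Mouth bore 23 mm; a sound bore is 47 mm deep, a faulty one narrows out of sight 22 mm above the mouth. Which are faulty, and how many, only the gauge tells. Two start on the green mat, two on the blue. Origin: centre of the mouth, z towards the closed top.
- gauge: Fixed gauge: dark steel base 90 x 90 x 20 mm with an upright 20 mm steel pin, its top 72 mm above the bench; the last 8 mm taper to 12 mm; the pin yields 1 mm per 8 N. Origin: centre of the underside, pin along z. A sound cap goes on until its mouth is 28 mm above the bench; a faulty one stops with it at 50 mm.
- pin_tip (a point): Centre of the top of the gauge pin, 72 mm above the bench.
- collar (a joint): Orange sprung collar round the foot of the pin, 38 mm in diameter, 8 mm high; 0 = up (its top 43 mm above the bench), 0.015 m = pressed fully down (top at 28 mm). The spring pushes back with 3 N at the top and 7.5 N fully down.
- test_mat: Green mat 120 x 160 x 4 mm, flat on the bench; the two caps to try stand on it, 80 mm apart along its y. Origin: centre of the underside.
- keep_mat: Blue mat 80 x 160 x 4 mm near the back of the bench; its two caps are to be left alone. Origin: centre of the underside.
- tray: Dark wooden square tray, fixed, 140 x 140 mm outside, 6 mm walls, 18 mm high, for caps that go all the way down. Origin: centre of the underside.
- tray_in (a point): Centre of the tray's inner floor, 5 mm above the bench; inside 128 x 128 mm.
- saucer: Round terracotta saucer, fixed, 148 mm across the rim, 16 mm high, for caps that stop short. Origin: centre of the underside.
- saucer_in (a point): Centre of the saucer's flat inner floor, 6 mm above the bench; the floor is about 120 mm across.
- cloche: Round glass cloche, 150 mm across, 205 mm tall. Bystander. Origin: centre of the underside.
- pot: Empty terracotta pot, 134 mm across the rim, 107 mm tall. Bystander. Origin: centre of the underside.
- dispenser: White plastic push dispenser for plant ties, 75 x 100 x 83 mm. Bystander. Origin: centre of the underside.
- rake: Black steel bonsai rake, 290 mm long, lying flat along its x. Bystander. Origin: underside of the handle's middle.
- scoop: Grey silicone scoop, 205 mm long along its x, 32 mm high. Bystander. Origin: underside, where blade and handle meet.
Things that resemble listed ones, but are neither listed nor needed, are in the scene too. Of the things like the tray, leave any that is grey; of the rest the larger one is meant.

How it is judged:
On the way, in this order (a step that is already met when the one before it is completed fails the run):
1. a first cap is on the pin and pressed to its limit: collar fully down, or stopped hard partway (((horizontal distance between cap_1 and pin_tip below 0.005 m and angle between cap_1's own z axis and vertical below 0.12 rad and value of joint collar above 0.0125 m and z of cap_1 in the frame of gauge below 0.032 m) or (horizontal distance between cap_2 and pin_tip below 0.005 m and angle between cap_2's own z axis and vertical below 0.12 rad and z of cap_2 in the frame of gauge between 0.042 and 0.053 m and contact force between cap_2 and gauge above 3 N) or (horizontal distance between cap_3 and pin_tip below 0.005 m and angle between cap_3's own z axis and vertical below 0.12 rad and value of joint collar above 0.0125 m and z of cap_3 in the frame of gauge below 0.032 m) or (horizontal distance between cap_4 and pin_tip below 0.005 m and angle between cap_4's own z axis and vertical below 0.12 rad and z of cap_4 in the frame of gauge between 0.042 and 0.053 m and contact force between cap_4 and gauge above 3 N))), for 0.1 s.
2. the first cap stands in its proper place (((z of cap_1 in the frame of tray_in between -0.004 and 0.004 m and angle between cap_1's own z axis and vertical below 0.12 rad and linear speed of cap_1 below 0.03 m/s and x of cap_1 in the frame of tray_in between -0.055 and 0.055 m and y of cap_1 in the frame of tray_in between -0.055 and 0.055 m) or (z of cap_2 in the frame of saucer_in between -0.004 and 0.004 m and angle between cap_2's own z axis and vertical below 0.12 rad and linear speed of cap_2 below 0.03 m/s and horizontal distance between cap_2 and saucer_in below 0.052 m) or (z of cap_3 in the frame of tray_in between -0.004 and 0.004 m and angle between cap_3's own z axis and vertical below 0.12 rad and linear speed of cap_3 below 0.03 m/s and x of cap_3 in the frame of tray_in between -0.055 and 0.055 m and y of cap_3 in the frame of tray_in between -0.055 and 0.055 m) or (z of cap_4 in the frame of saucer_in between -0.004 and 0.004 m and angle between cap_4's own z axis and vertical below 0.12 rad and linear speed of cap_4 below 0.03 m/s and horizontal distance between cap_4 and saucer_in below 0.052 m))), for 0.2 s.
3. with the first cap in its place, a second cap is on the pin and pressed to its limit (((z of cap_1 in the frame of tray_in between -0.004 and 0.004 m and angle between cap_1's own z axis and vertical below 0.12 rad and linear speed of cap_1 below 0.03 m/s and x of cap_1 in the frame of tray_in between -0.055 and 0.055 m and y of cap_1 in the frame of tray_in between -0.055 and 0.055 m) or (z of cap_2 in the frame of saucer_in between -0.004 and 0.004 m and angle between cap_2's own z axis and vertical below 0.12 rad and linear speed of cap_2 below 0.03 m/s and horizontal distance between cap_2 and saucer_in below 0.052 m) or (z of cap_3 in the frame of tray_in between -0.004 and 0.004 m and angle between cap_3's own z axis and vertical below 0.12 rad and linear speed of cap_3 below 0.03 m/s and x of cap_3 in the frame of tray_in between -0.055 and 0.055 m and y of cap_3 in the frame of tray_in between -0.055 and 0.055 m) or (z of cap_4 in the frame of saucer_in between -0.004 and 0.004 m and angle between cap_4's own z axis and vertical below 0.12 rad and linear speed of cap_4 below 0.03 m/s and horizontal distance between cap_4 and saucer_in below 0.052 m)) and ((horizontal distance between cap_1 and pin_tip below 0.005 m and angle between cap_1's own z axis and vertical below 0.12 rad and value of joint collar above 0.0125 m and z of cap_1 in the frame of gauge below 0.032 m) or (horizontal distance between cap_2 and pin_tip below 0.005 m and angle between cap_2's own z axis and vertical below 0.12 rad and z of cap_2 in the frame of gauge between 0.042 and 0.053 m and contact force between cap_2 and gauge above 3 N) or (horizontal distance between cap_3 and pin_tip below 0.005 m and angle between cap_3's own z axis and vertical below 0.12 rad and value of joint collar above 0.0125 m and z of cap_3 in the frame of gauge below 0.032 m) or (horizontal distance between cap_4 and pin_tip below 0.005 m and angle between cap_4's own z axis and vertical below 0.12 rad and z of cap_4 in the frame of gauge between 0.042 and 0.053 m and contact force between cap_4 and gauge above 3 N))), for 0.1 s.
At the end, for the whole second after the job is handed in: Both caps from the green mat stand upright (within 0.12 rad), at rest: those that go all the way down on the tray floor (centre within 55 mm of its middle in x and y), those that stop short on the saucer floor (within 52 mm). The two caps on the blue mat moved less than 20 mm ((((distance of cap_1 from where it was at the start of the episode below 0.02 m and angle between cap_1's own z axis and vertical below 0.12 rad and horizontal distance between cap_1 and keep_mat below 0.1 m) and (distance of cap_2 from where it was at the start of the episode below 0.02 m and angle between cap_2's own z axis and vertical below 0.12 rad and horizontal distance between cap_2 and keep_mat below 0.1 m) and (z of cap_3 in the frame of tray_in between -0.004 and 0.004 m and angle between cap_3's own z axis and vertical below 0.12 rad and linear speed of cap_3 below 0.03 m/s and x of cap_3 in the frame of tray_in between -0.055 and 0.055 m and y of cap_3 in the frame of tray_in between -0.055 and 0.055 m) and (z of cap_4 in the frame of saucer_in between -0.004 and 0.004 m and angle between cap_4's own z axis and vertical below 0.12 rad and linear speed of cap_4 below 0.03 m/s and horizontal distance between cap_4 and saucer_in below 0.052 m)) or ((distance of cap_1 from where it was at the start of the episode below 0.02 m and angle between cap_1's own z axis and vertical below 0.12 rad and horizontal distance between cap_1 and keep_mat below 0.1 m) and (distance of cap_3 from where it was at the start of the episode below 0.02 m and angle between cap_3's own z axis and vertical below 0.12 rad and horizontal distance between cap_3 and keep_mat below 0.1 m) and (z of cap_2 in the frame of saucer_in between -0.004 and 0.004 m and angle between cap_2's own z axis and vertical below 0.12 rad and linear speed of cap_2 below 0.03 m/s and horizontal distance between cap_2 and saucer_in below 0.052 m) and (z of cap_4 in the frame of saucer_in between -0.004 and 0.004 m and angle between cap_4's own z axis and vertical below 0.12 rad and linear speed of cap_4 below 0.03 m/s and horizontal distance between cap_4 and saucer_in below 0.052 m)) or ((distance of cap_1 from where it was at the start of the episode below 0.02 m and angle between cap_1's own z axis and vertical below 0.12 rad and horizontal distance between cap_1 and keep_mat below 0.1 m) and (distance of cap_4 from where it was at the start of the episode below 0.02 m and angle between cap_4's own z axis and vertical below 0.12 rad and horizontal distance between cap_4 and keep_mat below 0.1 m) and (z of cap_2 in the frame of saucer_in between -0.004 and 0.004 m and angle between cap_2's own z axis and vertical below 0.12 rad and linear speed of cap_2 below 0.03 m/s and horizontal distance between cap_2 and saucer_in below 0.052 m) and (z of cap_3 in the frame of tray_in between -0.004 and 0.004 m and angle between cap_3's own z axis and vertical below 0.12 rad and linear speed of cap_3 below 0.03 m/s and x of cap_3 in the frame of tray_in between -0.055 and 0.055 m and y of cap_3 in the frame of tray_in between -0.055 and 0.055 m)) or ((distance of cap_2 from where it was at the start of the episode below 0.02 m and angle between cap_2's own z axis and vertical below 0.12 rad and horizontal distance between cap_2 and keep_mat below 0.1 m) and (distance of cap_3 from where it was at the start of the episode below 0.02 m and angle between cap_3's own z axis and vertical below 0.12 rad and horizontal distance between cap_3 and keep_mat below 0.1 m) and (z of cap_1 in the frame of tray_in between -0.004 and 0.004 m and angle between cap_1's own z axis and vertical below 0.12 rad and linear speed of cap_1 below 0.03 m/s and x of cap_1 in the frame of tray_in between -0.055 and 0.055 m and y of cap_1 in the frame of tray_in between -0.055 and 0.055 m) and (z of cap_4 in the frame of saucer_in between -0.004 and 0.004 m and angle between cap_4's own z axis and vertical below 0.12 rad and linear speed of cap_4 below 0.03 m/s and horizontal distance between cap_4 and saucer_in below 0.052 m)) or ((distance of cap_2 from where it was at the start of the episode below 0.02 m and angle between cap_2's own z axis and vertical below 0.12 rad and horizontal distance between cap_2 and keep_mat below 0.1 m) and (distance of cap_4 from where it was at the start of the episode below 0.02 m and angle between cap_4's own z axis and vertical below 0.12 rad and horizontal distance between cap_4 and keep_mat below 0.1 m) and (z of cap_1 in the frame of tray_in between -0.004 and 0.004 m and angle between cap_1's own z axis and vertical below 0.12 rad and linear speed of cap_1 below 0.03 m/s and x of cap_1 in the frame of tray_in between -0.055 and 0.055 m and y of cap_1 in the frame of tray_in between -0.055 and 0.055 m) and (z of cap_3 in the frame of tray_in between -0.004 and 0.004 m and angle between cap_3's own z axis and vertical below 0.12 rad and linear speed of cap_3 below 0.03 m/s and x of cap_3 in the frame of tray_in between -0.055 and 0.055 m and y of cap_3 in the frame of tray_in between -0.055 and 0.055 m)) or ((distance of cap_3 from where it was at the start of the episode below 0.02 m and angle between cap_3's own z axis and vertical below 0.12 rad and horizontal distance between cap_3 and keep_mat below 0.1 m) and (distance of cap_4 from where it was at the start of the episode below 0.02 m and angle between cap_4's own z axis and vertical below 0.12 rad and horizontal distance between cap_4 and keep_mat below 0.1 m) and (z of cap_1 in the frame of tray_in between -0.004 and 0.004 m and angle between cap_1's own z axis and vertical below 0.12 rad and linear speed of cap_1 below 0.03 m/s and x of cap_1 in the frame of tray_in between -0.055 and 0.055 m and y of cap_1 in the frame of tray_in between -0.055 and 0.055 m) and (z of cap_2 in the frame of saucer_in between -0.004 and 0.004 m and angle between cap_2's own z axis and vertical below 0.12 rad and linear speed of cap_2 below 0.03 m/s and horizontal distance between cap_2 and saucer_in below 0.052 m)))); the robot touches nothing.
It fails at once if a cap is rammed on the gauge with more than 40 N (contact force between any of cap_1, cap_2, cap_3, cap_4 and gauge above 40 N).
It fails at once if a bystander is moved more than 30 mm (distance of any of cloche, pot, dispenser, rake, scoop from where it was at the start of the episode above 0.03 m).
It also fails if it takes over 64 s, if anything falls off the work surface, if the arm or the gripper's body presses on something with over 40 N, if the wrist force passes 120 N, or if a joint passes its speed limit or range.

## Robot

A 6-joint arm with a two-finger parallel gripper is mounted at the origin on the work surface. World frame = base frame: x ahead of the robot, y to its left, z up, the work surface at z = 0. Lengths are in m, angles in rad, forces in N, time in s.
With the tool pointing down it reaches from about 0.35 to 0.975 m from the base axis. Payload 4.9 kg.
Tool frame: the origin (TCP) lies at the very end of the fingers, on their centre line; the grasp point (between the pads) lies 19 mm behind it (ctrl.pinch_z is the distance from the TCP to the grasp point, in m); z points along the fingers, y is the direction in which the jaws open and shut (so a half turn about z gives the same grasp; the last joint's range is limited). The gripper opens to 85 mm and grips with 20 to 120 N. Pads are 22 mm wide; open, the fingers measure 114 mm over their backs; the gripper's body (76 mm by 85 mm) begins 54 mm behind the grasp point. The pads swing forward as they close: fully open they stand 13 mm farther back than shut.
Start: joints at [-1.242, 0.053, 1.613, -0, 1.476, -0.119], TCP at [0.271, -0.563, 0.231] pointing down, gripper open.
Joint ranges: [-3.01, 3.01], [-1.01, 2.22], [0.06, 2.58], [-1.02, 4.17], [0.09, 2.62], [-3.14, 3.14]. Speed limits (rad/s): [2.57, 2.57, 3.14, 3.14, 3.14, 3.14].

## Interface

Orientations are given as a rotation vector (axis times angle).
In Python, from station import ctrl gives the robot as it stands.
- The arm moves only by the tool carry_out, never from a script. Its argument "series" is a list of rows, each a list of 7 numbers: the shift along the world's x, y, z each as a share of 0.025 m, from -1 to 1, then the turn, a rotation vector about the world's x, y, z each as a share of 0.1 rad, from -1 to 1, then the opening, from 0 (shut) to 1 (fully open). A call has 1 to 12 rows; each row shifts and turns the commanded pose from where the row before left it; what a row does not reach is not made up. A row lasts 1/10 s, in which the tool goes at most 50 mm and 8.59 degrees, less where a joint would pass 70% of its speed; a pose out of reach is approached as far as the arm can. A call with a number of a shift or a turn outside -1 to 1 is refused whole. A call with a gripper value outside its range is refused whole. The fingers move at their own pace and stop on an object; "grip_force" is the grip in N (left out, the last holds). Time passes only in rows, so rows that do not move let the fingers close. It gives the time, the measured TCP pose, the force and the opening at its end, in the units of the state.
- ctrl.get_obs(): the state, without advancing time (a new reading comes with each control period).
- ctrl.get_image(name): name is "scene" or "top" or "wrist"; returns a dict with "frame" (400x640x3 uint8, blue, green, red), "fx", "fy", "cx", "cy" (pixels), "k1" (the pictures are not rectified: a ray, as slopes to the right and down, at radius r is drawn at 1 + k1 r^2 times it, then the intrinsics apply), "R" (3x3) and "t" (3): a world point X has camera coordinates R X + t; the wrist camera has in their place "hand_eye" (4x4, takes a point from camera to tool coordinates, whose origin is the TCP and whose axes are the flange's). Camera axes: x right, y down, z forward; pixel columns grow to the right and rows downward; lengths in m; the calibration is good to about 2 mm. A picture is of the moment at which its call begins: read the wrist's pose just before it. There is no depth.
- ctrl.finish_job(): hands the job in, once; it reports no verdict.
Trained networks look in a picture, given as the dict that the camera call returned (one of the last four; its "shot" number tells which), for a name from the list of things; names that differ only in an ending like _2 or _b are one class to them, and where a whole thing is asked for, a point or a joint stands for the part that bears it (a point fixed in the world has none). Each returns a list of dicts, best first, with "p" (0 to 1); they miss things now and then, are a little off and sometimes report something else, mostly with a low value. They report only what shows in the picture. A call takes as long as a camera call. They do not tell look-alikes from the thing itself.
- ctrl.trace(picture, name): "mask" (400x640 bool, what is visible of it) and "rect" ([left, top, width, height] as shares, 0 to 1, of the picture: columns of its width, rows of its height, round what is visible of it).
- ctrl.mark_of(picture, name): "position" ([column, row] as shares, 0 to 1, of the picture: columns of its width, rows of its height: a listed point, or the origin of a listed thing).
The state is a dict: "t": time; "q": joint angles; "dq": joint speeds; "effort": joint torques, N m; "tool_pos": TCP position; "tool_rot": TCP orientation; "contact_force": force on the tool from outside, world axes, zero at the start; "wrist_torque": the same for the moment, N m; "opening": finger opening in m.
Only numpy, scipy, OpenCV 4.12 (cv2) and the standard library are available. Lean on these libraries where they do the work, as an engineer would, in place of code of your own. Each camera call takes 0.05 s, during which the arm holds its last target.

## Working session

There is one attempt and no reset: what is moved stays moved. The work goes in short steps, Python scripts to look and compute and a tool call to move; the robot and the scene stay as the last step left them, time stands still between calls to the robot, and variables do not carry over. Pictures are saved under pics/ and viewed, and the job is handed in when it is done.

Besides the shell and the picture viewer there is one more tool, called by a JSON object that holds its "method" and its "body", one argument or row to a line. carry_out: Moves the arm, as the interface text tells. Shift numbers are shares of 0.025 m and turn numbers shares of 0.1 rad, none past 1 either way. Its arguments: {"type":"object","properties":{"series":{"type":"array"},"grip_force":{"type":"number"}},"required":["series"]}

```bash
ls; mkdir -p pics; python3 - <<'E'
from station import ctrl
import cv2
o=ctrl.get_obs();print(o, ctrl.pinch_z)
for n in("scene","top"):
    im=ctrl.get_image(n);cv2.imwrite(f"pics/{n}0.png",im["frame"]);print(n,{k:v for k,v in im.items() if k!="frame"})
    for c in("cap_1","gauge","pin_tip","tray","tray_in","saucer","saucer_in","test_mat","keep_mat"):
        print(c,[(round(d["p"],2),[round(float(d["position"][0])*640),round(float(d["position"][1])*400)]) for d in ctrl.mark_of(im,c)])
E
```

```text
pics
{'t': 0.0, 'q': array([-1.24198083e+00,  5.33312552e-02,  1.61432917e+00, -4.14878551e-06,
        1.47599771e+00, -1.18979431e-01]), 'dq': array([ 2.01107025e-03, -6.70829429e-06, -1.96079691e-04,  2.78794882e-03,
        7.14747563e-04, -2.70067801e-04]), 'effort': array([ 1.03147668e-03, -3.93674004e+01, -3.70177889e+01,  5.93068899e-05,
        6.87391410e-03,  3.79019525e-06]), 'tool_pos': array([ 0.27041541, -0.56276464,  0.23005789]), 'tool_rot': array([-3.06117434e+00, -6.97077084e-01,  3.46001883e-04]), 'contact_force': array([ 0.10513753, -0.02846063,  0.1545499 ]), 'wrist_torque': array([0.03882292, 0.00815406, 0.05050365]), 'opening': 0.08552175101356116} 0.0187
scene {'fx': 449.82791255964213, 'fy': 449.82791255964213, 'cx': 317.8297282992443, 'cy': 206.95905356959767, 'k1': -0.027359862342497505, 'R': array([[-0.09167596,  0.99578779,  0.00148455],
       [ 0.86580749,  0.08044576, -0.49386828],
       [-0.49190742, -0.04399052, -0.86953546]]), 't': array([ 0.06605865, -0.40757184,  1.72232103]), 'shot': 1}
cap_1 [(0.56, [293, 276]), (0.55, [267, 268]), (0.52, [244
[... 503 characters left out ...]
249, 'k1': -0.07341724624509394, 'R': array([[ 2.13849212e-02, -9.99771316e-01,  2.92073042e-05],
       [-9.87058401e-01, -2.11176384e-02, -1.58964645e-01],
       [ 1.58928909e-01,  3.37061710e-03, -9.87284276e-01]]), 't': array([-0.03261179,  0.51834016,  1.48365629]), 'shot': 2}
cap_1 [(0.64, [330, 160]), (0.59, [375, 204]), (0.57, [360, 217]), (0.48, [354, 157])]
gauge [(0.96, [329, 197])]
pin_tip [(0.61, [327, 197])]
tray [(0.91, [234, 280]), (0.65, [238, 183]), (0.64, [313, 248])]
tray_in [(0.92, [241, 184]), (0.63, [312, 244]), (0.25, [290, 147])]
saucer [(0.89, [251, 228])]
saucer_in [(0.94, [247, 227]), (0.63, [205, 170])]
test_mat [(0.67, [368, 218])]
keep_mat [(0.68, [342, 156])]
```

View pics/scene0.png

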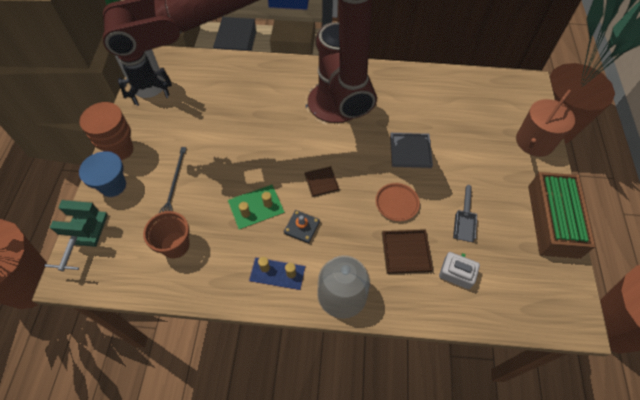

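View pics/top0.png

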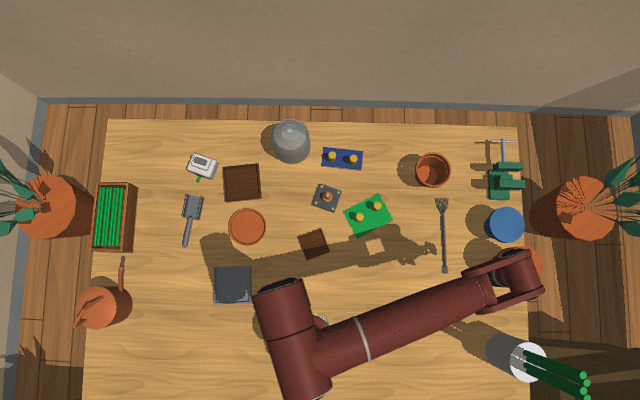

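The scene shows three tray-like things in the top picture: a large dark brown one at (241,184), a small brown one at (313,243) and a grey one at (232,284). The large brown one fits, since the grey is excluded and it is the larger of the other two. The green mat with its two caps is at (368,214), the gauge at (327,197), the saucer at (247,226) and the blue mat at (342,158).

```bash
cat > h.py <<'E'
import numpy as np, cv2
from scipy.spatial.transform import Rotation as Rn
from station import ctrl
def undist(im,uv):
    uv=np.atleast_2d(np.asarray(uv,float))
    K=np.array([[im["fx"],0,im["cx"]],[0,im["fy"],im["cy"]],[0,0,1]])
    return cv2.undistortPoints(uv.reshape(-1,1,2),K,np.array([im["k1"],0,0,0.])).reshape(-1,2)
def cam(im,obs=None):
    if "R" in im: R=im["R"];t=im["t"];return R.T,-R.T@t
    T=np.eye(4);T[:3,:3]=Rn.from_rotvec(obs["tool_rot"]).as_matrix();T[:3,3]=obs["tool_pos"]
    C=T@np.array(im["hand_eye"]);return C[:3,:3],C[:3,3]
def onplane(im,uv,z,obs=None):
    Rc,c=cam(im,obs);d=np.c_[undist(im,uv),np.ones(len(np.atleast_2d(uv)))]@Rc.T
    return c+d*((z-c[2])/d[:,2])[:,None]
def proj(im,X,obs=None):
    Rc,c=cam(im,obs);p=(np.atleast_2d(X)-c)@Rc;s=p[:,:2]/p[:,2:];r2=(s**2).sum(1,keepdims=True);s=s*(1+im["k1"]*r2)
    return s*[im["fx"],im["fy"]]+[im["cx"],im["cy"]]
def cen(m):
    ys,xs=np.nonzero(m);return [xs.mean(),ys.mean()]
E
python3 - <<'E'
from h import *
np.set_printoptions(precision=3,suppress=True)
for n in("top","scene"):
    im=ctrl.get_image(n)
    for c,z in(("cap_1",.031),("gauge",.02),("tray",.01),("saucer",.014),("test_mat",.004),("keep_mat",.004),("cloche",.1),("pot",.05),("rake",.01),("scoop",.01),("dispenser",.05)):
        for d in ctrl.trace(im,c):
            u=cen(d["mask"]);print(n,c,round(d["p"],2),np.round(u),d["mask"].sum(),onplane(im,u,z)[0][:2])
    if n=="top":
        a=cv2.resize(im["frame"][140:300,200:400],None,fx=4,fy=4,interpolation=cv2.INTER_CUBIC)[:600];cv2.imwrite("pics/crop1.png",a[:, :800])
E
```

```text
top cap_1 0.48 [376. 207.] 57 [ 0.516 -0.256]
top cap_1 0.41 [353. 160.] 74 [ 0.699 -0.165]
top gauge 0.63 [327. 198.] 547 [ 0.547 -0.065]
top gauge 0.53 [327. 197.] 69 [ 0.553 -0.067]
top tray 0.85 [241. 182.] 1352 [0.605 0.272]
top tray 0.67 [232. 284.] 1402 [0.21  0.288]
top tray 0.64 [314. 245.] 653 [ 0.367 -0.02 ]
top tray 0.31 [353. 160.] 73 [ 0.705 -0.167]
top saucer 0.6 [247. 227.] 1131 [0.429 0.239]
top test_mat 0.61 [368. 216.] 1204 [ 0.483 -0.226]
top test_mat 0.4 [358. 218.] 64 [ 0.474 -0.189]
top keep_mat 0.98 [343. 158.] 600 [ 0.713 -0.127]
top keep_mat 0.73 [241. 183.] 1272 [0.605 0.272]
top cloche 0.97 [291. 141.] 1473 [0.747 0.076]
top cloche 0.38 [444. 230.] 292 [ 0.422 -0.492]
top pot 0.61 [433. 170.] 1093 [ 0.662 -0.472]
top pot 0.34 [291. 141.] 1454 [0.764 0.079]
top rake 0.85 [443. 229.] 295 [ 0.437 -0.519]
top scoop 0.86 [191. 214.] 552 [0.475 0.463]
top scoop 0.61 [359. 217.] 59 [ 0.477 -0.192]
top dispenser 0.68 [191. 215.] 596 [0.466 0.45 ]
top dispenser 0.56 [203. 166.] 555 [0.656 0.418]
scene cap_1 0.49 [266. 199.] 135 [ 0.474 -0.191]
scene cap_1 0.44 [244. 209.] 144 [ 0.52  -0.258]
scene cap_1 0.42 [263. 264.] 137 [ 0.702 -0.168]
scene gauge 0.58 [301. 226.] 793 [ 0.557 -0.069]
scene gauge 0.55 [465. 220.] 827 [0.489 0.456]
scene tray 0.98 [411. 150.] 1471 [0.218 0.285]
scene tray 0.65 [263. 263.] 150 [ 0.692 -0.172]
scene tray 0.56 [406. 251.] 1984 [0.61  0.267]
scene saucer 0.88 [397. 201.] 1253 [0.435 0.236]
scene test_mat 0.97 [255. 206.] 1315 [ 0.49  -0.231]
scene keep_mat 0.57 [277. 274.] 1044 [ 0.722 -0.126]
scene cloche 0.61 [343. 286.] 2716 [0.776 0.074]
scene pot 0.69 [168. 234.] 1724 [ 0.638 -0.474]
scene rake 0.85 [174. 181.] 344 [ 0.422 -0.52 ]
scene rake 0.53 [406. 251.] 2019 [0.611 0.267]
scene scoop 0.98 [465. 220.] 833 [0.484 0.459]
scene dispenser 0.86 [459. 270.] 1034 [0.675 0.416]
scene dispenser 0.36 [263. 264.] 122 [ 0.71  -0.164]
```

View pics/crop1.png

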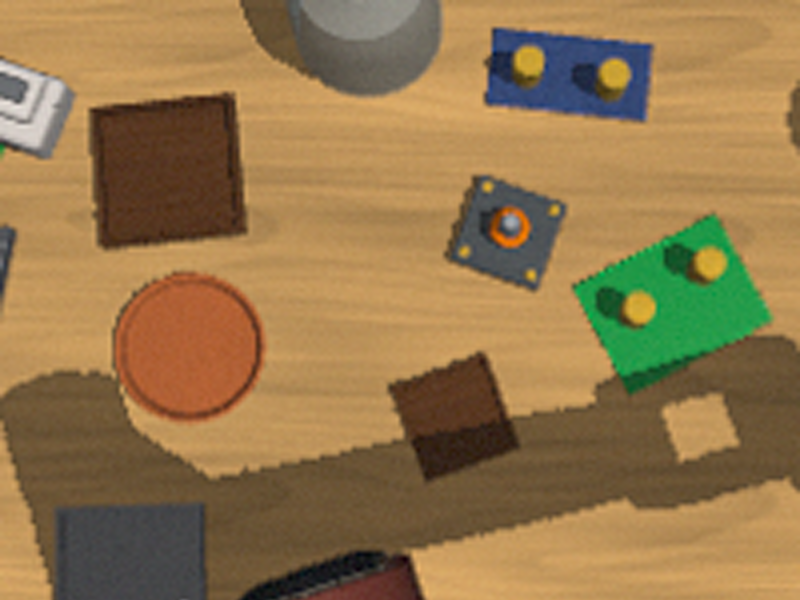

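The crop confirms it: the large brown tray (crop 168,170) has a rim and is neither grey nor the small one. The two green-mat caps are at crop (637,307) and (708,263), and the gauge pin at (510,225). I'm moving in over the mat.

{"method": "carry_out", "body": {
  "series": [
    [0.7,1,0,0,0,0,1],
    [0.7,1,0,0,0,0,1],
    [0.7,1,0,0,0,0,1],
    [0.7,1,0,0,0,0,1],
    [0.7,1,0,0,0,0,1],
    [0.7,1,0,0,0,0,1],
    [0.7,1,0,0,0,0,1],
    [0.7,1,0,0,0,0,1],
    [0.7,1,0,0,0,0,1],
    [0.7,1,0,0,0,0,1],
    [0.7,1,0,0,0,0,0.6],
    [0,0,0,0,0,0,0.6]
  ]
}}

```text
t: 3.4
tool_pos: [0.4646, -0.2859, 0.2314]
tool_rot: [-3.061, -0.704, -0.001]
contact_force: [-0.1, -1.5, 0.4]
opening: 0.0588
```

```bash
cat > look.py <<'E'
import sys
from h import *
np.set_printoptions(precision=4,suppress=True)
o=ctrl.get_obs();im=ctrl.get_image("wrist")
print(o["t"],o["tool_pos"],o["tool_rot"],o["contact_force"],o["opening"])
cv2.imwrite("pics/%s.png"%sys.argv[1],im["frame"])
if len(sys.argv)<3: print(im["hand_eye"])
for c,z in(("cap_1",.058),("gauge",.02),("collar",.043)):
    for d in ctrl.trace(im,c):
        u=cen(d["mask"]);print(c,round(d["p"],2),np.round(u),d["mask"].sum(),[int(v*s) for v,s in zip(d["rect"],(640,400,640,400))],onplane(im,u,z,o)[0][:2])
for c,z in(("cap_1",.004),("pin_tip",.072),("gauge",0),("saucer_in",.006),("tray_in",.005)):
    for d in ctrl.mark_of(im,c):
        u=np.array(d["position"])*[640,400];print("mark",c,round(d["p"],2),u,onplane(im,u,z,o)[0][:2])
E
python3 look.py w1
```

```text
3.4 [ 0.4646 -0.2859  0.2314] [-3.0613 -0.7036 -0.0013] [-0.1189 -1.5207  0.3596] 0.05883325935024818
[[-0.0002 -0.96   -0.2799  0.0718]
 [ 1.     -0.0002  0.0003  0.0007]
 [-0.0004 -0.2799  0.96   -0.1428]
 [ 0.      0.      0.      1.    ]]
cap_1 0.93 [315. 124.] 600 [304, 110, 25, 28] [ 0.5193 -0.2576]
cap_1 0.72 [247. 133.] 760 [228, 121, 36, 27] [ 0.4781 -0.1942]
gauge 0.89 [179.  30.] 5936 [118, 2, 117, 80] [ 0.5424 -0.0763]
collar 0.67 [170.  19.] 549 [145, 0, 40, 29] [ 0.5477 -0.0762]
mark cap_1 0.93 [253.824 131.48 ] [ 0.4743 -0.1907]
mark cap_1 0.88 [315.712 119.32 ] [ 0.523  -0.2563]
mark gauge 0.73 [181.824  27.8  ] [ 0.5473 -0.0685]
mark tray_in 0.63 [103.808 147.6  ] [ 0.3696 -0.0232]
```

View pics/w1.png

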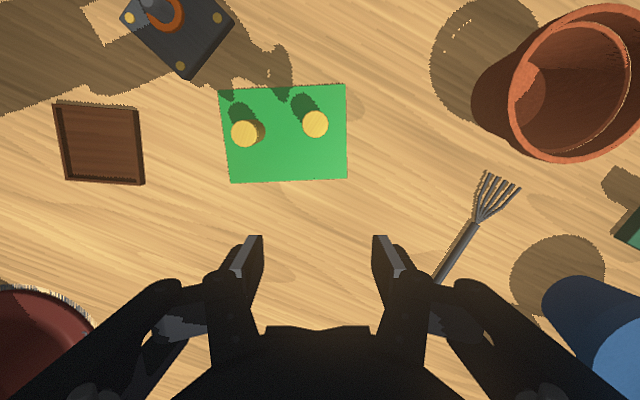

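The wrist view shows the caps on the green mat at (245,133) and (315,124), and the gauge at (178,30), partly cut off. I'm moving over cap A, which will also bring the gauge into view.

{"method": "carry_out", "body": {
  "series": [
    [0.1,1,0,0,0,0,0.6],
    [0.1,1,0,0,0,0,0.6],
    [0.1,1,0,0,0,0,0.6],
    [0.1,0.8,0,0,0,0,0.6],
    [0,0,0,0,0,0,0.6],
    [0,0,0,0,0,0,0.6]
  ]
}}

```text
t: 4.45
tool_pos: [0.4731, -0.1937, 0.2314]
tool_rot: [3.062, 0.698, -0.0]
contact_force: [0.4, -0.3, -0.4]
opening: 0.0513
```

```bash
python3 look.py w2 1
```

```text
4.45 [ 0.4731 -0.1937  0.2314] [ 3.0624  0.6978 -0.0001] [ 0.3581 -0.345  -0.4238] 0.05133426999518214
cap_1 0.77 [315. 172.] 627 [302, 159, 26, 30] [ 0.4787 -0.1892]
cap_1 0.71 [380. 164.] 702 [363, 147, 33, 31] [ 0.52   -0.2523]
gauge 0.59 [249.  65.] 6596 [195, 6, 107, 114] [ 0.5534 -0.0686]
gauge 0.35 [315. 173.] 593 [302, 160, 23, 30] [ 0.4715 -0.1925]
collar 0.59 [247.  65.] 627 [224, 42, 39, 38] [ 0.5511 -0.0726]
mark cap_1 0.57 [373.376 157.8  ] [ 0.5202 -0.2553]
mark cap_1 0.56 [312.896 169.08 ] [ 0.4715 -0.1892]
mark pin_tip 0.65 [235.52  57.72] [ 0.5511 -0.0681]
mark gauge 0.74 [250.496  73.4  ] [ 0.5458 -0.0683]
mark tray_in 0.78 [169.728 179.32 ] [ 0.375  -0.0205]
```

View pics/w2.png

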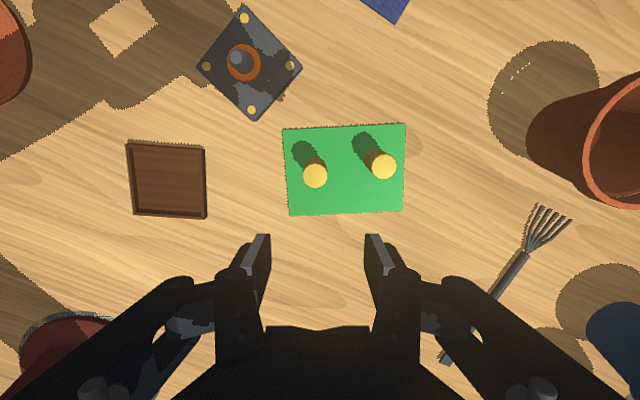

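The wrist view shows cap A's top at (315,175), cap B's at (383,166), and the gauge screws at (245,18), (290,66), (251,110) and (205,66), with the pin top near (236,57). I'll compute precise positions from these.

```bash
cat > pin.py <<'E'
import sys
from h import *
np.set_printoptions(precision=4,suppress=True)
o=ctrl.get_obs();im=ctrl.get_image("wrist");f=im["frame"];print(im["fx"],o["t"],o["tool_pos"])
hsv=cv2.cvtColor(f,cv2.COLOR_BGR2HSV)
m=cv2.inRange(hsv,(18,90,110),(35,255,255))
n,l,s,c=cv2.connectedComponentsWithStats(m)
for i in range(1,n):
    if s[i,4]>12: print(s[i],c[i],"z58",onplane(im,c[i],.058,o)[0][:2],"z20",onplane(im,c[i],.02,o)[0][:2])
x,y,w,h=map(int,sys.argv[2:6])
cv2.imwrite("pics/%s.png"%sys.argv[1],cv2.resize(f[y:y+h,x:x+w],None,fx=5,fy=5,interpolation=cv2.INTER_NEAREST))
E
python3 pin.py w3 180 0 160 115
```

```text
278.22146047786765 4.9 [ 0.473  -0.1937  0.2312]
[340   0  22  11  49] [350.3673   4.2041] z58 [ 0.645  -0.1482] z20 [ 0.6578 -0.1464]
[ 406    4  109   67 1357] [464.7214  40.1245] z58 [ 0.6667 -0.2671] z20 [ 0.6822 -0.2795]
[335   7  12   6  23] [340.5652   9.8696] z58 [ 0.6366 -0.1417] z20 [ 0.6484 -0.1391]
[348  10   6   6  18] [350.6667  12.    ] z58 [ 0.6393 -0.1516] z20 [ 0.6514 -0.1502]
[363  10  11   8  17] [368.8235  13.7059] z58 [ 0.6457 -0.1684] z20 [ 0.6586 -0.1691]
[240  13   9  11  83] [244.0602  17.8916] z58 [ 0.5889 -0.0586] z20 [ 0.595 -0.046]
[362  18 136  67 820] [441.15    55.0427] z58 [ 0.6451 -0.2531] z20 [ 0.658  -0.2639]
[346  25   7   5  13] [348.7692  26.7692] z58 [ 0.6271 -0.1558] z20 [ 0.6378 -0.1549]
[335  28  12   8  25] [341.    31.68] z58 [ 0.6199 -0.1507] z20 [ 0.6297 -0.1492]
[346  36  26  15  73] [359.3151  42.5479] z58 [ 0.6193 -0.172 ] z20 [ 0.629 -0.173]
[382  46  16  11  34] [389.8824  51.2647] z58 [ 0.6257 -0.204 ] z20 [ 0.6362 -0.2088]
[292  52  14   8  21] [298.381   55.4762] z58 [ 0.5817 -0.121 ] z20 [ 0.587 -0.116]
[546  54   9   8  16] [5
[... 5976 characters left out ...]
.289  -0.3236]
[ 85 311  18   6  43] [ 93.6977 313.7209] z58 [ 0.178  -0.0058] z20 [0.1346 0.0132]
[260 311  59  19 262] [284.8321 320.3244] z58 [ 0.2767 -0.2401] z20 [ 0.2452 -0.2493]
[517 314  25  14  70] [529.4    321.7857] z58 [ 0.4185 -0.5378] z20 [ 0.4042 -0.5829]
[422 335  15   9  28] [429.6071 339.1786] z58 [ 0.3353 -0.4332] z20 [ 0.3109 -0.4657]
[475 334   7   8  22] [478.2273 337.0455] z58 [ 0.3676 -0.491 ] z20 [ 0.3471 -0.5304]
[438 370  10   6  13] [442.3077 372.3846] z58 [ 0.2936 -0.4802] z20 [ 0.2642 -0.5183]
[454 383  12   5  17] [459.4118 385.1765] z58 [ 0.2845 -0.5152] z20 [ 0.254  -0.5575]
[467 386   6   5  13] [469.3846 387.9231] z58 [ 0.2866 -0.531 ] z20 [ 0.2563 -0.5752]
```

View pics/w3.png

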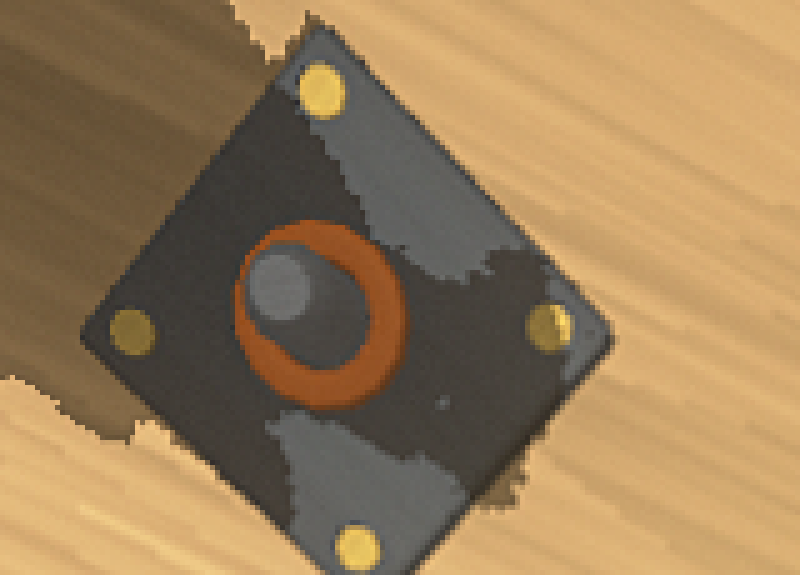

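The gauge centre comes out at (0.5518, -0.0674) from the four screws, and the pin top at (0.551, -0.068), so the two agree. Cap A is at (0.4758, -0.1903). I'm descending onto cap A.

{"method": "carry_out", "body": {
  "series": [
    [0.11,0.14,-1,0,0,0,0.6],
    [0,0,-1,0,0,0,0.6],
    [0,0,-1,0,0,0,0.6],
    [0,0,-1,0,0,0,0.6],
    [0,0,-1,0,0,0,0.6],
    [0,0,-0.5,0,0,0,0.6],
    [0,0,0,0,0,0,0.6],
    [0,0,0,0,0,0,0.6]
  ]
}}

```text
t: 5.75
tool_pos: [0.4764, -0.1902, 0.0946]
tool_rot: [3.063, 0.697, 0.001]
contact_force: [-0.3, 0.4, -0.0]
opening: 0.0514
```

```bash
sed -i 's/if s\[i,4\]>12/if 300<s[i,4]<3000 and s[i,2]<70/' pin.py; python3 pin.py w4 200 110 160 115
```

```text
278.22146047786765 5.75 [ 0.4764 -0.1902  0.0946]
[583   0  57  27 363] [613.7934  12.0028] z58 [ 0.6608 -0.2849] z20 [ 0.686  -0.3114]
[ 295  200   42   44 1370] [315.7131 222.192 ] z58 [ 0.4764 -0.1899] z20 [ 0.4626 -0.1963]
[  0 207  29  27 310] [ 13.7839 220.3806] z58 [ 0.3894 -0.0048] z20 [0.3573 0.028 ]
[  0 223  35  40 545] [ 17.0679 243.5725] z58 [ 0.3727 -0.0097] z20 [0.337  0.0221]
[126 269  48  19 313] [152.7923 279.0479] z58 [ 0.3849 -0.1017] z20 [ 0.3517 -0.0895]
[ 169  333   46   54 1031] [194.8177 361.4326] z58 [ 0.3261 -0.1539] z20 [ 0.2805 -0.1527]
```

View pics/w4.png

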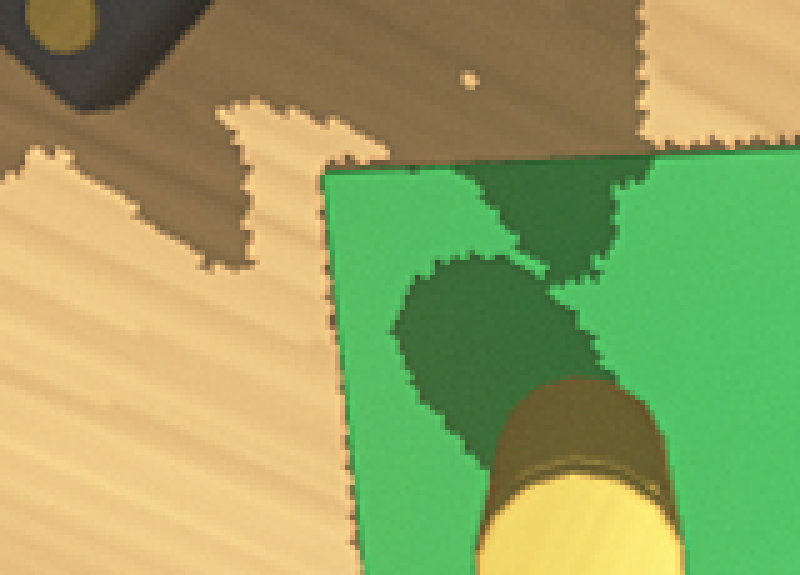

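Cap A's top is at (316,222) in the full picture, which puts it within 0.5 mm of the tool axis. I'm going down and closing.

{"method": "carry_out", "body": {
  "series": [
    [0,0,-1,0,0,0,0.6],
    [0,0,-1,0,0,0,0.6],
    [0,0,-0.9,0,0,0,0.6],
    [0,0,0,0,0,0,0.6],
    [0,0,0,0,0,0,0.2],
    [0,0,0,0,0,0,0.2],
    [0,0,0,0,0,0,0],
    [0,0,0,0,0,0,0],
    [0,0,0,0,0,0,0],
    [0,0,0,0,0,0,0],
    [0,0,0,0,0,0,0]
  ],
  "grip_force": 50
}}

```text
t: 6.9
tool_pos: [0.4774, -0.1907, 0.0235]
tool_rot: [3.061, 0.697, 0.004]
contact_force: [0.1, -0.5, 5.2]
opening: 0.0292
```

{"method": "carry_out", "body": {
  "series": [
    [0,0,0.4,0,0,0,0],
    [0,0,1,0,0,0,0],
    [0,0,1,0,0,0,0],
    [0,0,1,0,0,0,0],
    [0,0,1,0,0,0,0],
    [0.5,0.8,0,0,0,0,0],
    [0.5,0.8,0,0,0,0,0],
    [0.5,0.8,0,0,0,0,0],
    [0,0,0,0,0,0,0],
    [0,0,0,0,0,0,0]
  ]
}}

```text
t: 7.9
tool_pos: [0.5131, -0.1296, 0.1314]
tool_rot: [3.063, 0.699, -0.001]
contact_force: [0.1, -0.5, -1.1]
opening: 0.0293
```

```bash
cat > g.py <<'E'
import sys
from h import *
np.set_printoptions(precision=4,suppress=True)
o=ctrl.get_obs();im=ctrl.get_image("wrist");f=im["frame"];print(o["t"],o["tool_pos"],o["tool_rot"],o["contact_force"],o["opening"])
cv2.imwrite("pics/%s.png"%sys.argv[1],f)
zt=o["tool_pos"][2]-.0195+.054
hsv=cv2.cvtColor(f,cv2.COLOR_BGR2HSV);m=cv2.inRange(hsv,(20,110,150),(35,255,255))
n,l,s,c=cv2.connectedComponentsWithStats(m)
for i in range(1,n):
    if s[i,4]>30 and s[i,2]<70: print(s[i],c[i].round(1),"held",onplane(im,c[i],zt,o)[0][:2],"z20",onplane(im,c[i],.02,o)[0][:2])
for d in ctrl.mark_of(im,"pin_tip"): u=np.array(d["position"])*[640,400];print(d["p"],u,onplane(im,u,.072,o)[0][:2])
E
python3 g.py w5 | head -30
```

```text
7.9 [ 0.5131 -0.1296  0.1314] [ 3.0627  0.6992 -0.0009] [ 0.1066 -0.5239 -1.1324] 0.02931438222767771
[471   0  34  10 221] [487.    3.4] held [ 0.6345 -0.135 ] z20 [ 0.7104 -0.1834]
[465   3  20  11  47] [474.2   9.2] held [ 0.6313 -0.1321] z20 [ 0.7029 -0.1766]
[264  60  11  14 105] [269.5  66. ] held [ 0.5856 -0.0767] z20 [ 0.5955 -0.0467]
[327 104  23  12  36] [337.9 110.2] held [ 0.5827 -0.1055] z20 [ 0.5888 -0.1142]
[321 120  12  12 114] [326.7 125.6] held [ 0.576  -0.1042] z20 [ 0.5729 -0.1111]
[270 175  11  11  95] [275.  179.8] held [ 0.5482 -0.0949] z20 [ 0.5078 -0.0893]
[315 183  18  11  40] [322.6 187.3] held [ 0.5537 -0.1133] z20 [ 0.5207 -0.1326]
[130 185  18  12  45] [138.8 190.7] held [ 0.5204 -0.0475] z20 [0.4425 0.0219]
[160 188  12  12  32] [164.4 193.6] held [ 0.5236 -0.0571] z20 [ 0.4501 -0.0005]
[235 223  16  10  35] [241.8 228.3] held [ 0.523  -0.0906] z20 [ 0.4486 -0.0792]
[468 235  25  16  78] [479.6 242.1] held [ 0.561  -0.1838] z20 [ 0.5377 -0.2981]
[435 245  60  42 880] [455.2 261.9] held [ 0.5486 -0.1798] z20 [ 0.5086 -0.2887]
[221 257  11   9  31] [225.8
[... 204 characters left out ...]
8 -0.3122]
[ 286  270   60   43 1516] [310.7 293.8] held [ 0.5067 -0.1303] z20 [ 0.4104 -0.1723]
[486 270  16   9  31] [493.7 274. ] held [ 0.5509 -0.1982] z20 [ 0.5141 -0.3318]
[464 279  24  13  60] [476.4 284.7] held [ 0.5431 -0.1945] z20 [ 0.4958 -0.3232]
[113 310  14   7  31] [119.5 312.9] held [ 0.46   -0.0557] z20 [0.3007 0.0028]
[292 315  10   8  31] [296.1 318.6] held [ 0.4917 -0.1299] z20 [ 0.3752 -0.1714]
[310 316  20  11  33] [319.7 321.7] held [ 0.4949 -0.1405] z20 [ 0.3827 -0.1964]
[323 316  17   7  36] [330.7 319. ] held [ 0.4985 -0.1445] z20 [ 0.3911 -0.2056]
[ 42 343  21  10  55] [ 52.4 346.8] held [ 0.4283 -0.0325] z20 [0.2262 0.0573]
0.57 [260.672 129.2  ] [ 0.5515 -0.0677]
```

View pics/w5.png

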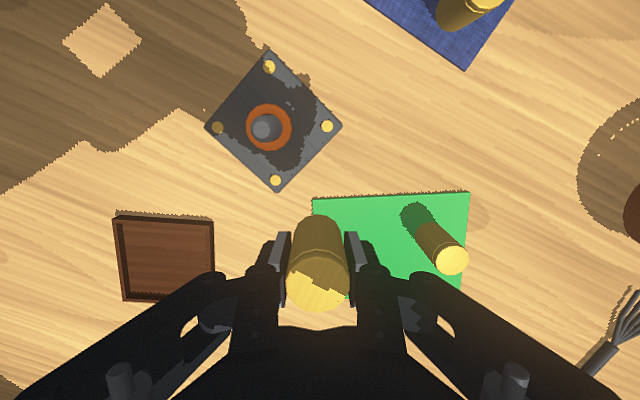

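```bash
python3 - <<'E'
import cv2
f=cv2.imread("pics/w5.png");cv2.imwrite("pics/w5c.png",cv2.resize(f[205:325,260:380],None,fx=5,fy=5,interpolation=cv2.INTER_CUBIC))
E
```

```text
(no output)
```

View pics/w5c.png

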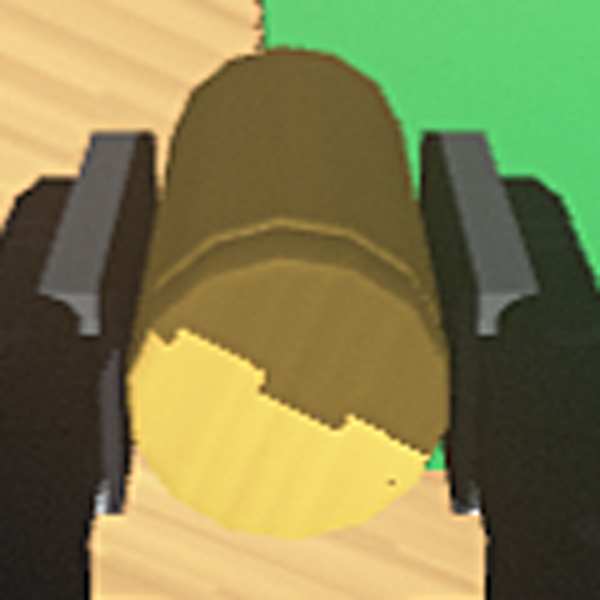

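```bash
python3 - <<'E'
from h import *
np.set_printoptions(precision=4,suppress=True)
o=ctrl.get_obs();im=ctrl.get_image("wrist")
zt=o["tool_pos"][2]-.0195+.054
print(o["tool_pos"],onplane(im,[317.3,284.],zt,o))
R=Rn.from_rotvec(o["tool_rot"]).as_matrix();print(R)
# predicted ellipse & mouth extents for cap with axis under tool
for dz,n in((0,"top"),(-.054,"mouth")):
    a=np.linspace(0,2*np.pi,72);c=o["tool_pos"]
    P=np.c_[c[0]+.015*np.cos(a),c[1]+.015*np.sin(a),0*a+zt+dz];p=proj(im,P,o);print(n,p.min(0),p.max(0),(p.min(0)-[260,205])*5,(p.max(0)-[260,205])*5)
E
```

```text
[ 0.5129 -0.1302  0.1313] [[ 0.5124 -0.1314  0.1658]]
[[ 0.9016  0.4326 -0.0004]
 [ 0.4326 -0.9016 -0.0002]
 [-0.0005 -0.     -1.    ]]
top [281.8281 251.5907] [349.1985 310.5768] [109.1404 232.9533] [445.9926 527.884 ]
mouth [292.2457 210.0294] [339.6816 253.8375] [161.2284  25.147 ] [398.4079 244.1877]
```

```bash
cat > fit.py <<'E'
import sys
from h import *
from scipy.optimize import least_squares
np.set_printoptions(precision=4,suppress=True)
# args: flat-top left right top bottom, mouth-front row (full px)
def fit(im,o,L,Rr,T,B,M):
    a=np.linspace(0,2*np.pi,180)
    def ring(x,y,z,r):return proj(im,np.c_[x+r*np.cos(a),y+r*np.sin(a),0*a+z],o)
    def f(p):
        t=ring(p[0],p[1],p[2],p[3]);m=ring(p[0],p[1],p[2]-.054,.015)
        return [t[:,0].min()-L,t[:,0].max()-Rr,t[:,1].min()-T,t[:,1].max()-B,m[:,1].min()-M]
    s=least_squares(f,[*o["tool_pos"][:2],o["tool_pos"][2]+.035,.014],x_scale=[.01,.01,.01,.001],diff_step=1e-4);return s.x,s.fun
if __name__=="__main__":
    o=ctrl.get_obs();im=ctrl.get_image("wrist")
    p,r=fit(im,o,*map(float,sys.argv[1:6]));print("tool",o["tool_pos"]);print(p,r)
    R=Rn.from_rotvec(o["tool_rot"]).as_matrix();print("cap rel tool frame",R.T@(np.r_[p[:2],o["tool_pos"][2]]-o["tool_pos"]))
E
python3 fit.py 285.6 350 256.6 312.4 214.6
```

```text
tool [ 0.5129 -0.1304  0.1313]
[ 0.5092 -0.1333  0.1616  0.0149] [ 0.0922 -0.0921 -0.1025  0.109  -0.    ]
cap rel tool frame [-0.0045  0.001   0.    ]
```

{"method": "carry_out", "body": {
  "series": [
    [0.5,0.85,0,0,0,0,0],
    [0.5,0.85,0,0,0,0,0],
    [0.4,0.82,0,0,0,0,0],
    [0.16,0,0,0,0,0,0],
    [0,0,0,0,0,0,0],
    [0,0,0,0,0,0,0]
  ]
}}

```text
t: 8.7
tool_pos: [0.552, -0.0678, 0.1312]
tool_rot: [3.063, 0.696, -0.001]
contact_force: [-0.8, -0.4, -0.8]
opening: 0.0291
```

```bash
python3 g.py w6 | egrep "^[0-9]|  9[0-9]\]|11[0-9]\]"; python3 - <<'E'
import cv2
f=cv2.imread("pics/w6.png");cv2.imwrite("pics/w6c.png",cv2.resize(f[150:325,230:400],None,fx=3.4,fy=3.4,interpolation=cv2.INTER_CUBIC))
E
```

```text
8.7 [ 0.552  -0.0678  0.1312] [ 3.0633  0.6961 -0.0009] [-0.7579 -0.4071 -0.8031] 0.029134131685755807
[362 189  12  10  90] [367.4 193.6] held [ 0.5981 -0.069 ] z20 [ 0.5724 -0.1118]
[260 190  11  11  92] [265.2 194.7] held [ 0.5798 -0.0319] z20 [ 0.5295 -0.0247]
0.72 [315.2  215.32] [ 0.5488 -0.0685]
```

View pics/w6c.png

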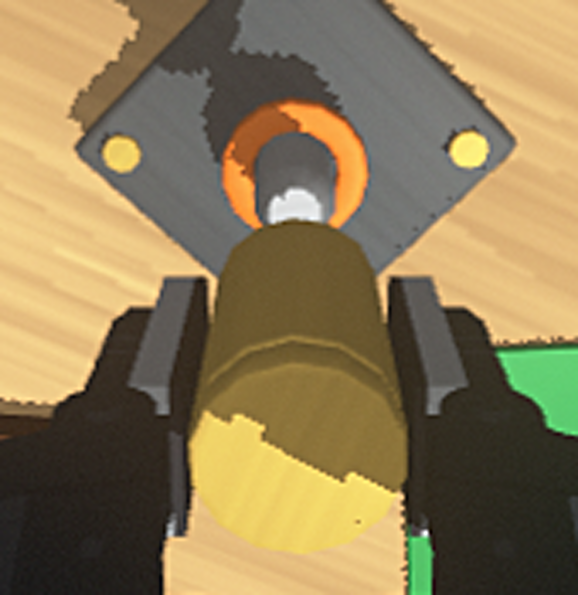

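The cap, between the pads, lines up sideways with the pin (crop column ~297 against ~298). I'm descending in small steps and watching the forces.

{"method": "carry_out", "body": {
  "series": [
    [0,0,-0.6,0,0,0,0],
    [0,0,-0.6,0,0,0,0],
    [0,0,-0.2,0,0,0,0],
    [0,0,0,0,0,0,0],
    [0,0,0,0,0,0,0],
    [0,0,0,0,0,0,0]
  ]
}}

```text
t: 9.4
tool_pos: [0.5528, -0.067, 0.0968]
tool_rot: [3.063, 0.698, 0.001]
contact_force: [0.2, 0.4, -0.2]
opening: 0.0296
```

```bash
python3 g.py w7 | egrep "^[0-9]"; python3 - <<'E'
import cv2
f=cv2.imread("pics/w7.png");cv2.imwrite("pics/w7c.png",cv2.resize(f[150:325,230:400],None,fx=3.4,fy=3.4,interpolation=cv2.INTER_CUBIC))
E
```

```text
9.4 [ 0.5528 -0.067   0.0968] [3.0627 0.6975 0.0014] [ 0.1708  0.3887 -0.1712] 0.029573380207061434
```

View pics/w7c.png

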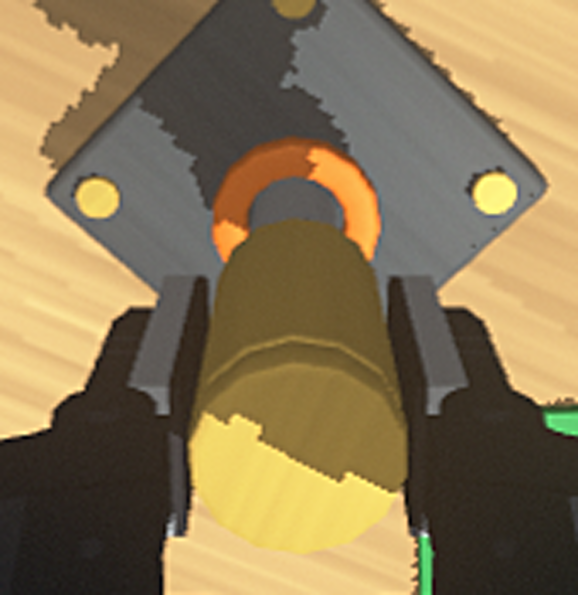

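{"method": "carry_out", "body": {
  "series": [
    [0,0,-0.15,0,0,0,0],
    [0,0,-0.15,0,0,0,0],
    [0,0,-0.1,0,0,0,0],
    [0,0,0,0,0,0,0],
    [0,0,0,0,0,0,0]
  ]
}}

```text
t: 10.0
tool_pos: [0.5522, -0.0668, 0.0861]
tool_rot: [-3.063, -0.698, 0.0]
contact_force: [1.2, -0.2, -1.4]
opening: 0.0292
```

{"method": "carry_out", "body": {
  "series": [
    [0,0,-0.15,0,0,0,0],
    [0,0,-0.1,0,0,0,0],
    [0,0,-0.05,0,0,0,0],
    [0,0,0,0,0,0,0],
    [0,0,0,0,0,0,0]
  ]
}}

```text
t: 10.5
tool_pos: [0.5523, -0.0669, 0.0788]
tool_rot: [-3.063, -0.697, 0.0]
contact_force: [0.9, -0.1, -1.2]
opening: 0.0292
```

{"method": "carry_out", "body": {
  "series": [
    [0,0,-0.1,0,0,0,0],
    [0,0,-0.1,0,0,0,0],
    [0,0,-0.05,0,0,0,0],
    [0,0,0,0,0,0,0],
    [0,0,0,0,0,0,0]
  ]
}}

```text
t: 11.0
tool_pos: [0.5523, -0.0668, 0.0725]
tool_rot: [-3.063, -0.698, 0.0]
contact_force: [-0.4, 0.5, -0.7]
opening: 0.029
```

{"method": "carry_out", "body": {
  "series": [
    [0,0,-0.1,0,0,0,0],
    [0,0,0,0,0,0,0],
    [0,0,0,0,0,0,0]
  ]
}}

```text
t: 11.3
tool_pos: [0.5523, -0.0668, 0.0699]
tool_rot: [-3.063, -0.697, 0.0]
contact_force: [0.2, -0.2, -0.9]
opening: 0.029
```

{"method": "carry_out", "body": {
  "series": [
    [0,0,-0.08,0,0,0,0],
    [0,0,0,0,0,0,0],
    [0,0,0,0,0,0,0]
  ]
}}

```text
t: 11.6
tool_pos: [0.5523, -0.0668, 0.068]
tool_rot: [-3.063, -0.698, 0.0]
contact_force: [0.4, -0.6, -1.0]
opening: 0.029
```

{"method": "carry_out", "body": {
  "series": [
    [0,0,-0.06,0,0,0,0],
    [0,0,0,0,0,0,0],
    [0,0,0,0,0,0,0]
  ]
}}

```text
t: 11.9
tool_pos: [0.5523, -0.0669, 0.0665]
tool_rot: [-3.063, -0.698, 0.0]
contact_force: [-0.4, 0.8, -1.0]
opening: 0.0294
```

{"method": "carry_out", "body": {
  "series": [
    [0,0,-0.08,0,0,0,0],
    [0,0,0,0,0,0,0],
    [0,0,0,0,0,0,0]
  ]
}}

```text
t: 12.2
tool_pos: [0.5523, -0.0668, 0.0644]
tool_rot: [-3.063, -0.698, 0.0]
contact_force: [-0.4, -0.1, -1.2]
opening: 0.0287
```

{"method": "carry_out", "body": {
  "series": [
    [0,0,-0.08,0,0,0,0],
    [0,0,0,0,0,0,0],
    [0,0,0,0,0,0,0]
  ]
}}

```text
t: 12.5
tool_pos: [0.5524, -0.0669, 0.0626]
tool_rot: [3.063, 0.698, 0.0]
contact_force: [1.2, 0.1, -1.1]
opening: 0.0289
```

{"method": "carry_out", "body": {
  "series": [
    [0,0,-0.1,0,0,0,0],
    [0,0,0,0,0,0,0],
    [0,0,0,0,0,0,0]
  ]
}}

```text
t: 12.8
tool_pos: [0.5526, -0.0669, 0.0604]
tool_rot: [3.063, 0.698, 0.0]
contact_force: [-0.3, 0.2, 2.4]
opening: 0.029
```

{"method": "carry_out", "body": {
  "series": [
    [0,0,-0.08,0,0,0,0],
    [0,0,0,0,0,0,0],
    [0,0,0,0,0,0,0]
  ]
}}

```text
t: 13.1
tool_pos: [0.5526, -0.0669, 0.0583]
tool_rot: [3.063, 0.697, 0.001]
contact_force: [-1.0, 0.0, 2.0]
opening: 0.0292
```

The force rose by about 3.5 N near mouth height 41 mm, which is the collar spring. It hasn't stopped hard, so cap A looks sound. I'm pressing down to the end.

{"method": "carry_out", "body": {
  "series": [
    [0,0,-0.1,0,0,0,0],
    [0,0,-0.1,0,0,0,0],
    [0,0,-0.1,0,0,0,0],
    [0,0,0,0,0,0,0],
    [0,0,0,0,0,0,0]
  ]
}}

```text
t: 13.6
tool_pos: [0.5526, -0.0669, 0.0508]
tool_rot: [3.063, 0.698, 0.0]
contact_force: [-1.3, 0.4, 5.2]
opening: 0.0294
```

{"method": "carry_out", "body": {
  "series": [
    [0,0,-0.1,0,0,0,0],
    [0,0,0,0,0,0,0],
    [0,0,0,0,0,0,0]
  ]
}}

```text
t: 13.9
tool_pos: [0.5526, -0.0669, 0.0485]
tool_rot: [3.063, 0.698, 0.0]
contact_force: [-1.2, 0.2, 5.1]
opening: 0.0291
```

{"method": "carry_out", "body": {
  "series": [
    [0,0,-0.06,0,0,0,0],
    [0,0,0,0,0,0,0],
    [0,0,0,0,0,0,0]
  ]
}}

```text
t: 14.2
tool_pos: [0.5526, -0.0669, 0.047]
tool_rot: [3.063, 0.697, 0.0]
contact_force: [-0.9, -0.3, 6.8]
opening: 0.0291
```

{"method": "carry_out", "body": {
  "series": [
    [0,0,-0.05,0,0,0,0],
    [0,0,0,0,0,0,0],
    [0,0,0,0,0,0,0]
  ]
}}

```text
t: 14.5
tool_pos: [0.5527, -0.0669, 0.0463]
tool_rot: [3.063, 0.698, 0.0]
contact_force: [-2.8, 0.5, 8.8]
opening: 0.0294
```

{"method": "carry_out", "body": {
  "series": [
    [0,0,-0.05,0,0,0,0],
    [0,0,0,0,0,0,0],
    [0,0,0,0,0,0,0]
  ]
}}

```text
t: 14.8
tool_pos: [0.5528, -0.0669, 0.0458]
tool_rot: [-3.063, -0.698, -0.0]
contact_force: [-4.7, 1.3, 12.1]
opening: 0.0291
```

```bash
python3 g.py w8 | egrep "^[0-9]"; python3 - <<'E'
import cv2
f=cv2.imread("pics/w8.png");cv2.imwrite("pics/w8c.png",cv2.resize(f[150:325,230:400],None,fx=3.4,fy=3.4,interpolation=cv2.INTER_CUBIC))
E
```

```text
14.8 [ 0.5528 -0.0669  0.0458] [-3.0631 -0.6976 -0.    ] [-4.7274  1.2901 12.1   ] 0.029146885169531168
0.54 [566.4  80. ] [ 0.6704 -0.1176]
```

View pics/w8c.png

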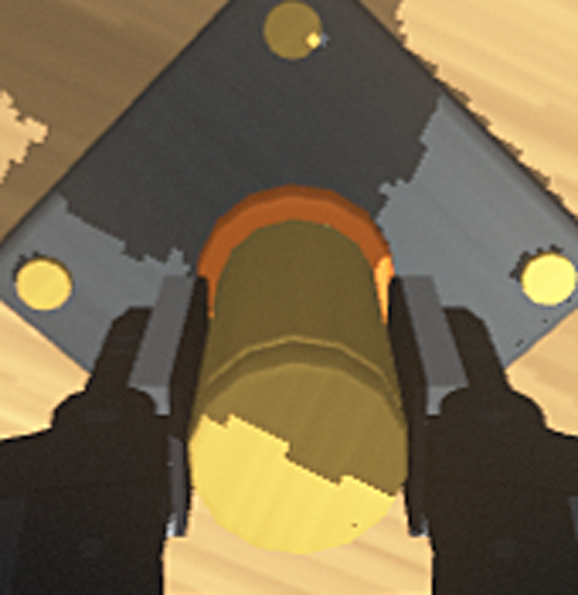

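The collar is pressed down under the mouth, and the force is rising at a stop: cap A is sound and goes in the tray. I'm lifting it off and carrying it over.

{"method": "carry_out", "body": {
  "series": [
    [0,0,0.3,0,0,0,0],
    [0,0,0.6,0,0,0,0],
    [0,0,1,0,0,0,0],
    [0,0,1,0,0,0,0],
    [0,0,1,0,0,0,0],
    [0,0,0.4,0,0,0,0],
    [0,0,0,0,0,0,0]
  ]
}}

```text
t: 15.6
tool_pos: [0.5531, -0.067, 0.153]
tool_rot: [3.062, 0.697, 0.004]
contact_force: [0.5, 0.3, -0.9]
opening: 0.0291
```

{"method": "carry_out", "body": {
  "series": [
    [0.16,0.96,0,0,0,0,0],
    [0.16,0.96,0,0,0,0,0],
    [0.16,0.96,0,0,0,0,0],
    [0.16,0.96,0,0,0,0,0],
    [0.16,0.96,0,0,0,0,0],
    [0.16,0.96,0,0,0,0,0],
    [0.16,0.96,0,0,0,0,0],
    [0.16,0.96,0,0,0,0,0],
    [0.16,0.96,0,0,0,0,0],
    [0.16,0.96,0,0,0,0,0],
    [0.16,0.96,0,0,0,0,0],
    [0.16,0.96,0,0,0,0,0]
  ]
}}

```text
t: 16.8
tool_pos: [0.599, 0.2218, 0.1486]
tool_rot: [3.063, 0.698, -0.007]
contact_force: [0.3, 0.0, -0.8]
opening: 0.0288
```

{"method": "carry_out", "body": {
  "series": [
    [0.16,0.96,0,0,0,0,0],
    [0.16,0.96,0,0,0,0,0],
    [0,0,0,0,0,0,0],
    [0,0,0,0,0,0,0]
  ]
}}

```text
t: 17.2
tool_pos: [0.6072, 0.2689, 0.1491]
tool_rot: [3.062, 0.699, -0.006]
contact_force: [0.0, 0.0, -0.4]
opening: 0.0289
```

```bash
python3 look.py w9 1; python3 - <<'E'
from h import *
im=ctrl.get_image("top")
for n in("tray_in","saucer_in"):
    for d in ctrl.mark_of(im,n): u=np.array(d["position"])*[640,400];print(n,d["p"],u,onplane(im,u,.006)[0])
E
```

```text
17.2 [0.6072 0.2689 0.1491] [ 3.0621  0.6987 -0.006 ] [ 0.01    0.0149 -0.3735] 0.028929333704857542
cap_1 0.81 [318. 266.] 4962 [286, 217, 62, 96] [0.5481 0.2393]
gauge 0.7 [558. 329.] 3319 [510, 293, 91, 83] [ 0.5748 -0.0594]
collar 0.58 [569. 352.] 318 [551, 343, 33, 17] [ 0.5645 -0.059 ]
mark cap_1 0.96 [316.608 236.08 ] [0.5526 0.2425]
mark gauge 0.96 [535.488 335.   ] [ 0.5486 -0.0669]
mark saucer_in 0.94 [278.976 318.12 ] [0.4346 0.237 ]
mark saucer_in 0.5 [318.784 186.88 ] [0.6057 0.2654]
mark tray_in 0.92 [318.208 185.6  ] [0.6065 0.2665]
tray_in 0.89 [243.968 182.32 ] [0.60575337 0.26143141 0.006     ]
tray_in 0.73 [234.496 284.4  ] [0.20954172 0.27863388 0.006     ]
tray_in 0.64 [314.176 245.52 ] [ 0.36386496 -0.02061462  0.006     ]
tray_in 0.47 [350.272 159.68 ] [ 0.70654374 -0.15658528  0.006     ]
saucer_in 0.97 [244.416 224.4  ] [0.43931894 0.25139132 0.006     ]
```

View pics/w9.png

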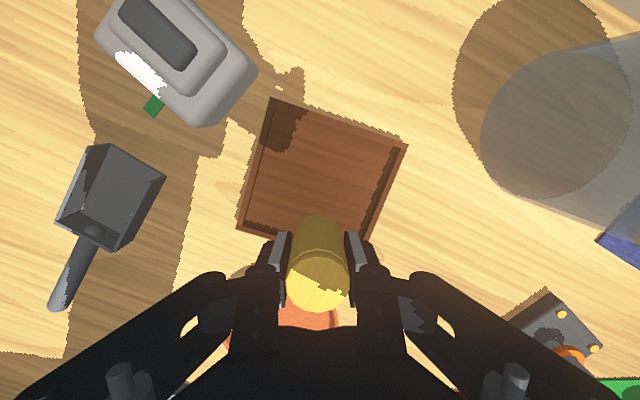

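I'm over the tray centre: the network gives (0.6065, 0.2665) and the picture agrees, with the tray at (318,186). I'll put the cap 25 mm past centre, to leave room for a second.

{"method": "carry_out", "body": {
  "series": [
    [0.9,0.4,-0.6,0,0,0,0],
    [0,0,-1,0,0,0,0],
    [0,0,-1,0,0,0,0],
    [0,0,-1,0,0,0,0],
    [0,0,-0.8,0,0,0,0],
    [0,0,-0.4,0,0,0,0],
    [0,0,0,0,0,0,0],
    [0,0,0,0,0,0,0]
  ]
}}

```text
t: 18.6
tool_pos: [0.6315, 0.2794, 0.0325]
tool_rot: [-3.063, -0.698, -0.002]
contact_force: [0.7, 0.4, -1.3]
opening: 0.0293
```

{"method": "carry_out", "body": {
  "series": [
    [0,0,-0.06,0,0,0,0],
    [0,0,-0.04,0,0,0,0],
    [0,0,0,0,0,0,0]
  ]
}}

```text
t: 18.9
tool_pos: [0.6313, 0.2793, 0.0298]
tool_rot: [-3.063, -0.698, -0.002]
contact_force: [0.1, -0.1, -1.6]
opening: 0.0295
```

{"method": "carry_out", "body": {
  "series": [
    [0,0,-0.1,0,0,0,0],
    [0,0,-0.05,0,0,0,0],
    [0,0,0,0,0,0,0],
    [0,0,0,0,0,0,0]
  ]
}}

```text
t: 19.3
tool_pos: [0.631, 0.2792, 0.0256]
tool_rot: [-3.063, -0.698, -0.0]
contact_force: [-0.6, -0.2, 1.2]
opening: 0.0294
```

{"method": "carry_out", "body": {
  "series": [
    [0,0,-0.05,0,0,0,0],
    [0,0,0,0,0,0,0],
    [0,0,0,0,0,0,0]
  ]
}}

```text
t: 19.6
tool_pos: [0.6311, 0.2793, 0.0256]
tool_rot: [3.063, 0.698, 0.0]
contact_force: [-3.2, -1.4, 7.0]
opening: 0.0292
```

It touches down at 7 N. I'm releasing gently.

{"method": "carry_out", "body": {
  "series": [
    [0,0,0.04,0,0,0,0.34],
    [0,0,0,0,0,0,0.42],
    [0,0,0,0,0,0,0.5],
    [0,0,0,0,0,0,0.6],
    [0,0,0,0,0,0,0.6],
    [0,0,0.5,0,0,0,0.6],
    [0,0,1,0,0,0,0.6],
    [0,0,1,0,0,0,0.6],
    [0,0,1,0,0,0,0.6],
    [0,0,1,0,0,0,0.6],
    [0,0,0,0,0,0,0.6]
  ]
}}

```text
t: 20.7
tool_pos: [0.6339, 0.2802, 0.1442]
tool_rot: [-3.062, -0.698, -0.016]
contact_force: [0.5, -0.1, 1.4]
opening: 0.0511
```

```bash
python3 look.py w10 1 | egrep "^[0-9]|cap|tray"
```

```text
20.7 [0.6339 0.2802 0.1442] [-3.0623 -0.6975 -0.0156] [ 0.4624 -0.1182  1.4277] 0.05107188672762084
cap_1 0.81 [317. 201.] 1223 [298, 177, 33, 48] [0.6345 0.2797]
cap_1 0.45 [626. 287.] 224 [603, 274, 35, 24] [ 0.684 -0.015]
mark cap_1 0.17 [197.888  97.28 ] [0.6644 0.4207]
mark tray_in 0.76 [314.304 216.68 ] [0.6032 0.2678]
```

View pics/w10.png

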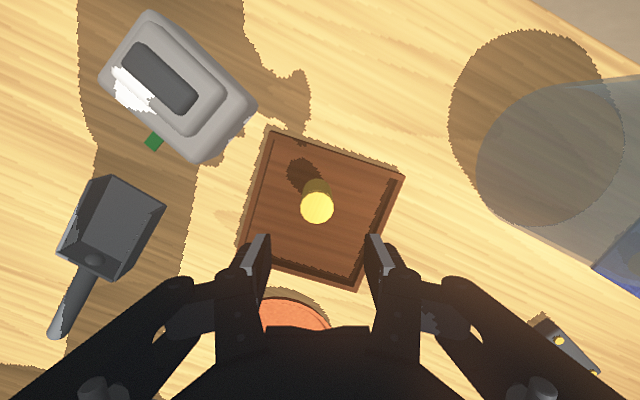

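Cap A stands upright in the tray, top at (317,208). Now for cap B.

{"method": "carry_out", "body": {
  "series": [
    [-0.2,-0.97,0,0,0,0,0.6],
    [-0.2,-0.97,0,0,0,0,0.6],
    [-0.2,-0.97,0,0,0,0,0.6],
    [-0.2,-0.97,0,0,0,0,0.6],
    [-0.2,-0.97,0,0,0,0,0.6],
    [-0.2,-0.97,0,0,0,0,0.6],
    [-0.2,-0.97,0,0,0,0,0.6],
    [-0.2,-0.97,0,0,0,0,0.6],
    [-0.2,-0.97,0,0,0,0,0.6],
    [-0.2,-0.97,0,0,0,0,0.6],
    [-0.2,-0.97,0,0,0,0,0.6],
    [-0.2,-0.97,0,0,0,0,0.6]
  ]
}}

```text
t: 22.35
tool_pos: [0.5704, -0.0128, 0.1372]
tool_rot: [-3.063, -0.698, 0.001]
contact_force: [0.2, 0.0, 1.3]
opening: 0.0516
```

{"method": "carry_out", "body": {
  "series": [
    [-0.2,-0.97,0,0,0,0,0.6],
    [-0.2,-0.97,0,0,0,0,0.6],
    [-0.2,-0.97,0,0,0,0,0.6],
    [-0.2,-0.97,0,0,0,0,0.6],
    [-0.2,-0.97,0,0,0,0,0.6],
    [-0.2,-0.97,0,0,0,0,0.6],
    [-0.2,-0.97,0,0,0,0,0.6],
    [-0.2,-0.97,0,0,0,0,0.6],
    [-0.2,-0.97,0,0,0,0,0.6],
    [0,0,0,0,0,0,0.6],
    [0,0,0,0,0,0,0.6]
  ]
}}

```text
t: 23.45
tool_pos: [0.5256, -0.2301, 0.1372]
tool_rot: [-3.063, -0.696, 0.0]
contact_force: [-0.1, -0.7, 0.8]
opening: 0.0512
```

```bash
python3 pin.py w11 240 110 160 115
```

```text
278.22146047786765 23.45 [ 0.5256 -0.2301  0.1372]
[325 205  34  34 886] [341.4616 221.772 ] z58 [ 0.52   -0.2566] z20 [ 0.5079 -0.2663]
[107 271  53  21 447] [136.9105 281.8389] z58 [ 0.3879 -0.1155] z20 [ 0.3532 -0.1011]
```

{"method": "carry_out", "body": {
  "series": [
    [-0.12,-0.56,0,0,0,0,0.6],
    [-0.11,-0.5,-0.8,0,0,0,0.6],
    [0,0,-0.9,0,0,0,0.6],
    [0,0,0,0,0,0,0.6],
    [0,0,0,0,0,0,0.6]
  ]
}}

```text
t: 24.0
tool_pos: [0.5199, -0.2563, 0.0948]
tool_rot: [-3.062, -0.698, 0.001]
contact_force: [0.3, -0.6, 0.6]
opening: 0.0511
```

```bash
python3 pin.py w12 240 110 160 120
```

```text
278.22146047786765 24.0 [ 0.5199 -0.2563  0.0948]
[ 296  201   43   42 1352] [317.1176 222.0577] z58 [ 0.5203 -0.2569] z20 [ 0.5066 -0.2635]
[260 295  43  35 358] [272.3743 316.3128] z58 [ 0.4355 -0.2595] z20 [ 0.4039 -0.2666]
```

View pics/w12.png

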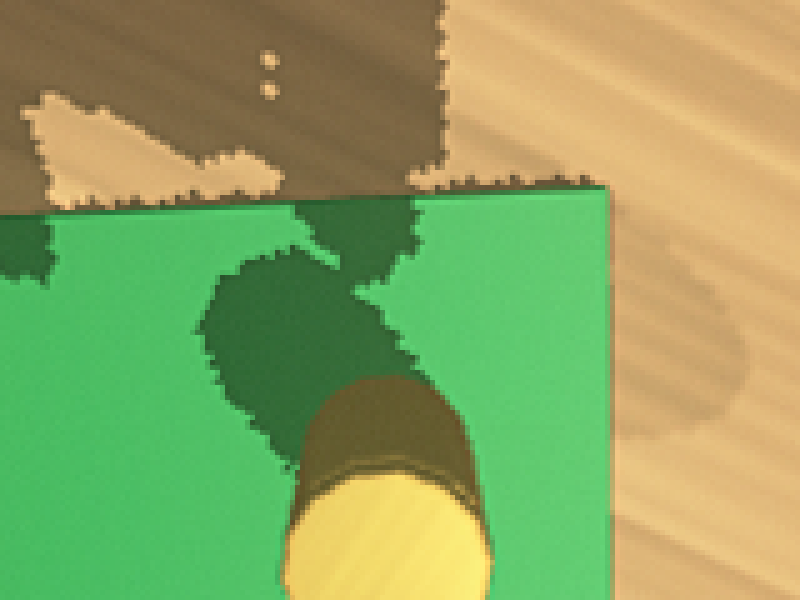

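Cap B's top at (317,222) is within 0.7 mm of the tool axis. I'm going down and gripping it.

{"method": "carry_out", "body": {
  "series": [
    [0,0,-1,0,0,0,0.6],
    [0,0,-1,0,0,0,0.6],
    [0,0,-0.9,0,0,0,0.6],
    [0,0,0,0,0,0,0.6],
    [0,0,0,0,0,0,0.2],
    [0,0,0,0,0,0,0.2],
    [0,0,0,0,0,0,0],
    [0,0,0,0,0,0,0],
    [0,0,0,0,0,0,0],
    [0,0,0,0,0,0,0],
    [0,0,0,0,0,0,0]
  ],
  "grip_force": 50
}}

```text
t: 25.15
tool_pos: [0.5216, -0.2575, 0.0248]
tool_rot: [3.061, 0.697, 0.004]
contact_force: [-0.3, 1.0, 6.1]
opening: 0.0288
```

{"method": "carry_out", "body": {
  "series": [
    [0,0,0.4,0,0,0,0],
    [0,0,1,0,0,0,0],
    [0,0,1,0,0,0,0],
    [0,0,1,0,0,0,0],
    [0,0,1,0,0,0,0],
    [0,0,0,0,0,0,0]
  ]
}}

```text
t: 25.75
tool_pos: [0.5222, -0.2581, 0.1372]
tool_rot: [3.057, 0.696, 0.009]
contact_force: [0.8, -1.2, -0.6]
opening: 0.0289
```

{"method": "carry_out", "body": {
  "series": [
    [0.15,0.95,0,0,0,0,0],
    [0.15,0.95,0,0,0,0,0],
    [0.15,0.95,0,0,0,0,0],
    [0.15,0.95,0,0,0,0,0],
    [0.15,0.95,0,0,0,0,0],
    [0.15,0.95,0,0,0,0,0],
    [0.15,0.95,0,0,0,0,0],
    [0.15,0.95,0,0,0,0,0],
    [0,0,0,0,0,0,0],
    [0,0,0,0,0,0,0],
    [0,0,0,0,0,0,0]
  ]
}}

```text
t: 26.85
tool_pos: [0.5495, -0.0671, 0.1317]
tool_rot: [-3.063, -0.697, 0.002]
contact_force: [-0.5, -0.3, -2.0]
opening: 0.0288
```

```bash
python3 -c "
from station import ctrl
o=ctrl.get_obs();print(o['tool_pos'],o['tool_rot'],o['contact_force'])"
```

```text
[ 0.54952853 -0.06714387  0.13165974] [-3.06310432e+00 -6.96611511e-01  2.10270716e-03] [-0.48644644 -0.33904956 -1.96339033]
```

{"method": "carry_out", "body": {
  "series": [
    [0.11,0.01,0,0,0,0,0],
    [0,0,-0.6,0,0,0,0],
    [0,0,-0.6,0,0,0,0],
    [0,0,-0.2,0,0,0,0],
    [0,0,0,0,0,0,0],
    [0,0,0,0,0,0,0]
  ]
}}

```text
t: 27.45
tool_pos: [0.5527, -0.0664, 0.0972]
tool_rot: [-3.063, -0.697, 0.001]
contact_force: [0.3, 0.3, -1.6]
opening: 0.0287
```

```bash
python3 g.py w13 | egrep "^[0-9]"; python3 - <<'E'
import cv2
f=cv2.imread("pics/w13.png");cv2.imwrite("pics/w13c.png",cv2.resize(f[150:325,230:400],None,fx=3.4,fy=3.4,interpolation=cv2.INTER_CUBIC))
E
```

```text
27.45 [ 0.5527 -0.0664  0.0972] [-3.0629 -0.6974  0.0009] [ 0.3336  0.3083 -1.6329] 0.028693326145267966
```

View pics/w13c.png

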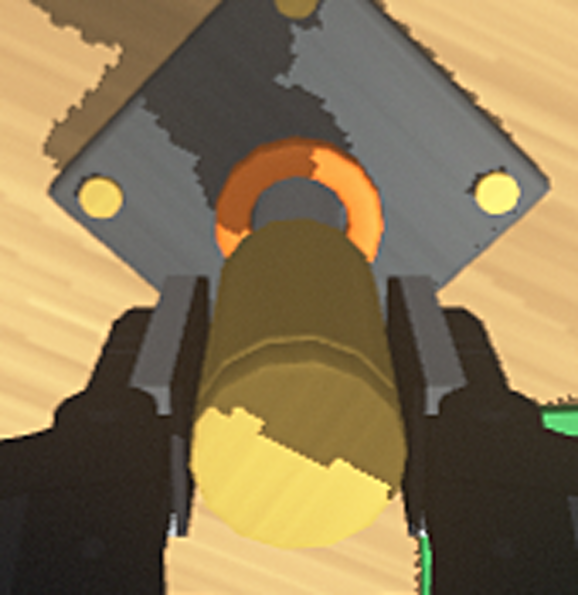

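The cap sits over the pin just as the first one did. I'm continuing down in steps.

{"method": "carry_out", "body": {
  "series": [
    [0,0,-0.15,0,0,0,0],
    [0,0,-0.15,0,0,0,0],
    [0,0,-0.1,0,0,0,0],
    [0,0,0,0,0,0,0],
    [0,0,0,0,0,0,0]
  ]
}}

```text
t: 28.05
tool_pos: [0.5528, -0.0663, 0.0874]
tool_rot: [-3.063, -0.698, 0.0]
contact_force: [-0.0, 0.7, -0.2]
opening: 0.0287
```

{"method": "carry_out", "body": {
  "series": [
    [0,0,-0.15,0,0,0,0],
    [0,0,-0.1,0,0,0,0],
    [0,0,-0.05,0,0,0,0],
    [0,0,0,0,0,0,0],
    [0,0,0,0,0,0,0]
  ]
}}

```text
t: 28.55
tool_pos: [0.5529, -0.0664, 0.08]
tool_rot: [-3.063, -0.698, 0.0]
contact_force: [-0.0, 0.5, -1.9]
opening: 0.0288
```

{"method": "carry_out", "body": {
  "series": [
    [0,0,-0.1,0,0,0,0],
    [0,0,-0.08,0,0,0,0],
    [0,0,0,0,0,0,0],
    [0,0,0,0,0,0,0]
  ]
}}

```text
t: 28.95
tool_pos: [0.5528, -0.0663, 0.0754]
tool_rot: [-3.063, -0.697, 0.0]
contact_force: [-0.5, 0.2, -1.9]
opening: 0.0289
```

{"method": "carry_out", "body": {
  "series": [
    [0,0,-0.06,0,0,0,0],
    [0,0,0,0,0,0,0],
    [0,0,0,0,0,0,0]
  ]
}}

```text
t: 29.25
tool_pos: [0.5528, -0.0664, 0.074]
tool_rot: [-3.063, -0.698, 0.0]
contact_force: [-0.2, 0.0, -1.3]
opening: 0.0288
```

{"method": "carry_out", "body": {
  "series": [
    [0,0,-0.06,0,0,0,0],
    [0,0,0,0,0,0,0],
    [0,0,0,0,0,0,0]
  ]
}}

```text
t: 29.55
tool_pos: [0.5528, -0.0663, 0.0725]
tool_rot: [-3.063, -0.698, 0.0]
contact_force: [-0.7, -0.0, -1.5]
opening: 0.0289
```

{"method": "carry_out", "body": {
  "series": [
    [0,0,-0.05,0,0,0,0],
    [0,0,0,0,0,0,0],
    [0,0,0,0,0,0,0]
  ]
}}

```text
t: 29.85
tool_pos: [0.5528, -0.0664, 0.0712]
tool_rot: [-3.063, -0.698, 0.0]
contact_force: [-0.1, 0.2, -1.8]
opening: 0.0292
```

{"method": "carry_out", "body": {
  "series": [
    [0,0,-0.05,0,0,0,0],
    [0,0,0,0,0,0,0],
    [0,0,0,0,0,0,0]
  ]
}}

```text
t: 30.15
tool_pos: [0.553, -0.0664, 0.0705]
tool_rot: [3.063, 0.698, 0.0]
contact_force: [-1.1, -0.4, 1.7]
opening: 0.0289
```

{"method": "carry_out", "body": {
  "series": [
    [0,0,-0.05,0,0,0,0],
    [0,0,0,0,0,0,0],
    [0,0,0,0,0,0,0]
  ]
}}

```text
t: 30.45
tool_pos: [0.5532, -0.0664, 0.0699]
tool_rot: [3.063, 0.698, 0.0]
contact_force: [-3.1, 1.5, 6.7]
opening: 0.0289
```

{"method": "carry_out", "body": {
  "series": [
    [0,0,-0.05,0,0,0,0],
    [0,0,0,0,0,0,0],
    [0,0,0,0,0,0,0]
  ]
}}

```text
t: 30.75
tool_pos: [0.5533, -0.0664, 0.0694]
tool_rot: [3.063, 0.698, 0.0]
contact_force: [-5.1, 1.3, 10.3]
opening: 0.0285
```

The force climbs about 4 N per mm of commanded travel, at mouth height ~0.050 m, far above the collar. That's a hard stop. One more small press to confirm, with a picture.

{"method": "carry_out", "body": {
  "series": [
    [0,0,-0.05,0,0,0,0],
    [0,0,0,0,0,0,0],
    [0,0,0,0,0,0,0]
  ]
}}

```text
t: 31.05
tool_pos: [0.5534, -0.0664, 0.0688]
tool_rot: [3.063, 0.698, 0.0]
contact_force: [-7.2, 1.5, 13.8]
opening: 0.0289
```

```bash
python3 g.py w14 | egrep "^[0-9]"; python3 - <<'E'
import cv2
f=cv2.imread("pics/w14.png");cv2.imwrite("pics/w14c.png",cv2.resize(f[150:325,230:400],None,fx=3.4,fy=3.4,interpolation=cv2.INTER_CUBIC))
E
```

```text
31.05 [ 0.5534 -0.0664  0.0688] [3.063  0.6977 0.0001] [-7.2133  1.5357 13.7747] 0.028915874480635748
0.73 [500.992  42.   ] [ 0.6815 -0.0968]
```

View pics/w14c.png

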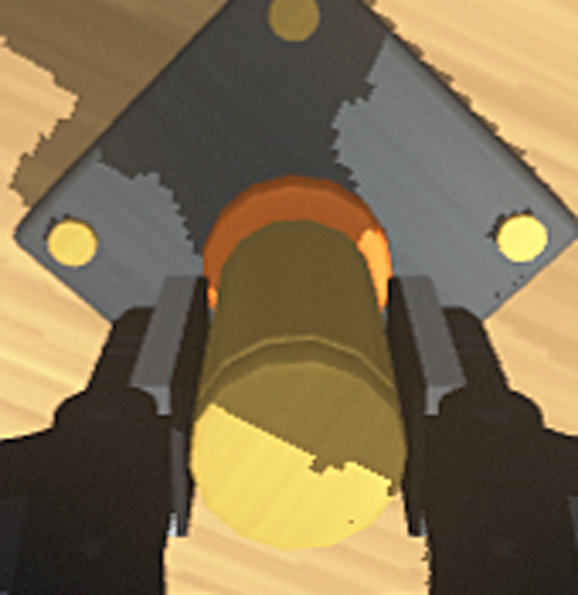

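The collar is still up and apart from the base, and cap B is stopped at ~50 mm. It's faulty and goes in the saucer.

{"method": "carry_out", "body": {
  "series": [
    [0,0,0.3,0,0,0,0],
    [0,0,0.6,0,0,0,0],
    [0,0,1,0,0,0,0],
    [0,0,1,0,0,0,0],
    [0,0,0.6,0,0,0,0],
    [0,0,0,0,0,0,0]
  ]
}}

```text
t: 31.75
tool_pos: [0.5546, -0.0668, 0.157]
tool_rot: [3.061, 0.697, 0.008]
contact_force: [-0.1, -0.7, -1.2]
opening: 0.0288
```

{"method": "carry_out", "body": {
  "series": [
    [-0.36,0.93,0,0,0,0,0],
    [-0.36,0.93,0,0,0,0,0],
    [-0.36,0.93,0,0,0,0,0],
    [-0.36,0.93,0,0,0,0,0],
    [-0.36,0.93,0,0,0,0,0],
    [-0.36,0.93,0,0,0,0,0],
    [-0.36,0.93,0,0,0,0,0],
    [-0.36,0.93,0,0,0,0,0],
    [-0.36,0.93,0,0,0,0,0],
    [-0.36,0.93,0,0,0,0,0],
    [-0.36,0.93,0,0,0,0,0],
    [-0.36,0.93,0,0,0,0,0]
  ]
}}

```text
t: 32.95
tool_pos: [0.4435, 0.2133, 0.1521]
tool_rot: [3.063, 0.697, -0.004]
contact_force: [0.4, -0.1, -1.4]
opening: 0.0289
```

{"method": "carry_out", "body": {
  "series": [
    [-0.36,0.93,0,0,0,0,0],
    [0,0,0,0,0,0,0],
    [0,0,0,0,0,0,0]
  ]
}}

```text
t: 33.25
tool_pos: [0.435, 0.2357, 0.1524]
tool_rot: [3.062, 0.699, -0.003]
contact_force: [-0.2, -0.1, -1.8]
opening: 0.0291
```

```bash
python3 look.py w15 1 | egrep "^[0-9]|saucer|mark cap"
```

```text
33.25 [0.435  0.2357 0.1524] [ 3.062   0.6992 -0.0034] [-0.2463 -0.1324 -1.7741] 0.02911308084759628
mark cap_1 0.92 [315.904 234.52 ] [0.3808 0.2102]
```

View pics/w15.png

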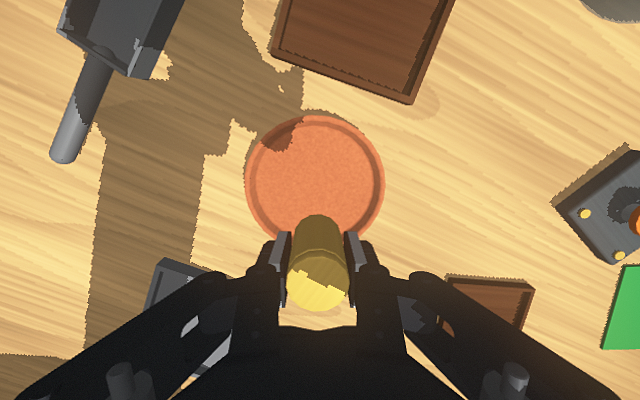

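The saucer centre is at about (315,180), below the tool axis. I'm lowering.

{"method": "carry_out", "body": {
  "series": [
    [0,0,-0.6,0,0,0,0],
    [0,0,-1,0,0,0,0],
    [0,0,-1,0,0,0,0],
    [0,0,-1,0,0,0,0],
    [0,0,-0.8,0,0,0,0],
    [0,0,-0.3,0,0,0,0],
    [0,0,0,0,0,0,0],
    [0,0,0,0,0,0,0]
  ]
}}

```text
t: 34.5
tool_pos: [0.4364, 0.2361, 0.0369]
tool_rot: [-3.063, -0.698, -0.002]
contact_force: [0.4, -0.1, -0.8]
opening: 0.0292
```

{"method": "carry_out", "body": {
  "series": [
    [0,0,-0.1,0,0,0,0],
    [0,0,-0.08,0,0,0,0],
    [0,0,0,0,0,0,0],
    [0,0,0,0,0,0,0]
  ]
}}

```text
t: 34.9
tool_pos: [0.436, 0.236, 0.0321]
tool_rot: [-3.063, -0.698, -0.001]
contact_force: [-0.1, 0.8, -1.5]
opening: 0.0287
```

{"method": "carry_out", "body": {
  "series": [
    [0,0,-0.1,0,0,0,0],
    [0,0,-0.06,0,0,0,0],
    [0,0,0,0,0,0,0],
    [0,0,0,0,0,0,0]
  ]
}}

```text
t: 35.3
tool_pos: [0.4357, 0.2358, 0.0276]
tool_rot: [3.063, 0.698, -0.001]
contact_force: [-0.1, -0.3, -1.2]
opening: 0.0289
```

{"method": "carry_out", "body": {
  "series": [
    [0,0,-0.05,0,0,0,0],
    [0,0,0,0,0,0,0],
    [0,0,0,0,0,0,0]
  ]
}}

```text
t: 35.6
tool_pos: [0.4361, 0.236, 0.0268]
tool_rot: [-3.063, -0.698, -0.001]
contact_force: [0.5, -1.0, 0.5]
opening: 0.029
```

{"method": "carry_out", "body": {
  "series": [
    [0,0,-0.05,0,0,0,0],
    [0,0,0,0,0,0,0],
    [0,0,0,0,0,0,0]
  ]
}}

```text
t: 35.9
tool_pos: [0.4363, 0.2361, 0.0268]
tool_rot: [3.063, 0.698, -0.0]
contact_force: [-4.9, -1.6, 8.5]
opening: 0.0287
```

{"method": "carry_out", "body": {
  "series": [
    [0,0,0.03,0,0,0,0.34],
    [0,0,0,0,0,0,0.42],
    [0,0,0,0,0,0,0.5],
    [0,0,0,0,0,0,0.6],
    [0,0,0,0,0,0,0.6],
    [0,0,0.5,0,0,0,0.6],
    [0,0,1,0,0,0,0.6],
    [0,0,1,0,0,0,0.6],
    [0,0,1,0,0,0,0.6],
    [0,0,1,0,0,0,0.6],
    [0,0,0,0,0,0,0.6]
  ]
}}

```text
t: 37.0
tool_pos: [0.4387, 0.237, 0.144]
tool_rot: [-3.062, -0.697, -0.014]
contact_force: [0.8, -0.5, 0.0]
opening: 0.051
```

```bash
python3 look.py w16 1 | egrep "^[0-9]|saucer|cap"; python3 -c "
from h import *
f=ctrl.get_image('top')['frame'];cv2.imwrite('pics/top2.png',cv2.resize(f[120:300,180:400],None,fx=3.3,fy=3.3,interpolation=cv2.INTER_CUBIC))"
```

```text
37.0 [0.4387 0.237  0.144 ] [-3.062  -0.6974 -0.0145] [ 0.8416 -0.4745  0.0399] 0.05098781423048134
cap_1 0.67 [317. 202.] 1251 [301, 177, 34, 48] [0.439  0.2363]
mark cap_1 0.64 [318.4 192.8] [0.4337 0.2321]
mark saucer_in 0.58 [314.688 193.4  ] [0.4319 0.2355]
```

View pics/w16.png

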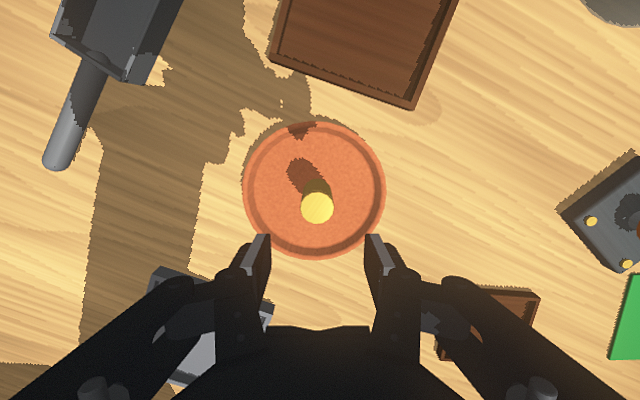

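View pics/top2.png

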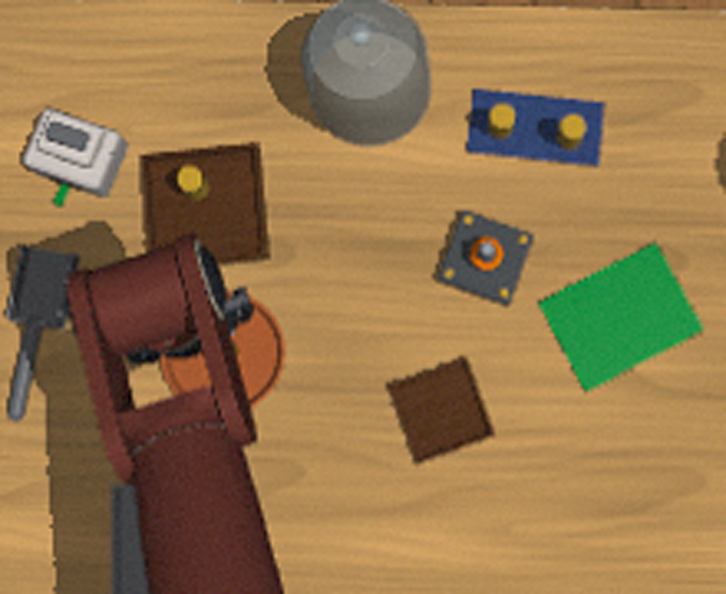

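Cap B stands upright in the saucer, with its top at wrist pixel (317,208). Cap A stands in the tray at crop (190,180), and the blue-mat caps are untouched. The gripper is clear of everything, so I'm handing in.

```bash
python3 -c "
from station import ctrl
print(ctrl.get_obs()['dq'].round(3)); print(ctrl.finish_job())"
```

```text
[-0.001 -0.002 -0.007 -0.001 -0.    -0.002]
the job is handed in; nothing more can be done
None
```

Both caps from the green mat were tried on the gauge and put away. I handed the job in at about 37 s of the 64 s allowed.

- **Cap A, sound:** this was the green-mat cap nearer the gauge. It pushed the collar all the way down, with its mouth at about 28 mm and the wrist force reading about 12 N at the stop. It now stands in the large dark wooden tray.
- **Cap B, faulty:** it stopped hard with its mouth at about 50 mm and the collar still up, with the wrist force reading about 14 N. It now stands near the middle of the terracotta saucer.

My last pictures showed both caps upright in their places, with the gripper open and clear above the saucer. In the last top view the two blue-mat caps, the cloche and the dispenser looked unmoved. The pot and most of the rake were outside that crop, and I did not re-measure any bystander.

**Checks that disagreed:** a rough fit of the first cap's position in the hand came out about 4 mm off the other measurements. I set it aside in favour of the approach measurement, and the cap went onto the pin without noticeable force. The trained networks also gave some low-confidence false hits, which I ruled out from the pictures.

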